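# Load the movement tray and set its dust cover

### The arm

A 7-joint arm with a two-finger parallel gripper is mounted at the origin on the work surface. World frame = base frame: x ahead of the robot, y to its left, z up, the work surface at z = 0. Lengths are in m, angles in rad, forces in N, time in s.
With the tool pointing down it reaches from about 0.35 to 0.9 m from the base axis. Payload 8.1 kg.
Tool frame: the origin (TCP) lies midway between the tips of the shut fingers; the grasp point (between the pads) lies env.pinch_z behind it (env.pinch_z is the distance from the TCP to the grasp point, in m); z points along the fingers, y is the line along which they close (so a half turn about z gives the same grasp; the last joint's range is limited). The gripper opens to 85 mm and grips with 20 to 120 N. Pads are 22 mm wide; open, the fingers measure 114 mm over their backs; the gripper's body (76 mm by 85 mm) begins 54 mm behind the grasp point. The pads swing forward as they close: fully open they stand 13 mm farther back than shut.
Start: joints at [1.065, 0.434, 0.025, 1.573, -0.012, 1.134, -0.075], TCP at [0.245, -0.575, 0.231] pointing down, gripper open.
Joint ranges: [-2.62, 2.62], [-0.44, 2.09], [-1.27, 1.32], [0.08, 2.57], [-1.32, 4.46], [0.12, 2], [-2.74, 2.74]. Speed limits (rad/s): [2.22, 2.22, 3.01, 3.01, 3.14, 3.14, 3.14].

### API

Orientations are given as a unit quaternion [w, x, y, z].
In Python, from station import env gives the robot as it stands. The module is installed in compiled form; this text tells all that it offers.
- The arm moves only by the shell command python3 -m jog 'ROWS' [FORCE]. ROWS is text: rows parted by semicolons, each of 7 numbers parted by spaces: the shift along the tool's x, y, z in units of 40 mm (1.0 is 40 mm), then the turn, a rotation vector about the tool's x, y, z in units of 6 degrees (1.0 is 6 degrees), then the finger opening in mm, from 0 to 85.4. In form: dx dy dz rx ry rz hand; .... A call has 1 to 20 rows; each row shifts and turns the commanded pose from where the row before left it, along the tool's axes as they then stand; what a row does not reach is not made up. A row lasts 1/12 s, in which the tool goes at most 41.7 mm and 7.16 degrees, less where a joint would pass 70% of its speed; a pose out of reach is approached as far as the arm can. A call is refused whole if a number of a shift passes 1 or a number of a turn 1, either way. A call with a gripper value outside its range is refused whole. The fingers move at their own pace and stop on an object; FORCE is the grip in N (left out, the last holds). Time passes only in rows, so rows that do not move let the fingers close. It gives the time, the measured TCP pose, the force, the opening and the grip force at its end, in the units of the state.
- env.get_state(): the state, without advancing time (a new reading comes with each control period).
- env.get_image(name): name is "side" or "top" or "wrist"; returns the picture (384x512x3 uint8, blue, green, red); there is no depth.
- env.camera_model(name): a dict with "intrinsics" (3x3 intrinsics, pixels), "dist_coeffs" ([k1, k2, p1, p2, k3] as OpenCV has them; the pictures are not rectified), "rvec" (rotation vector, rad) and "tvec" (3), from world to camera coordinates, as OpenCV has them. Camera axes: x right, y down, z forward; pixel columns grow to the right and rows downward; lengths in m; the calibration is good to about 2 mm. A picture is of the moment at which its call begins: read the wrist's pose just before it. camera_model takes no time and is no camera call; for the wrist camera it gives the pose at the moment of the call.
- env.finish_job(): hands the job in; it is judged then, once.
The state is a dict: "time_s": time; "joint_positions": joint angles; "qd": joint speeds; "effort": joint torques, N m; "tool_pos": TCP position; "tool_rot": TCP orientation; "ft_force": force on the tool from outside, world axes, zero at the start; "torque": the same for the moment, N m; "opening": finger opening in m; "finger_force": force on a finger pad.
Only numpy, scipy, OpenCV 4.12 (cv2) and the standard library are available. Lean on these libraries where they do the work, as an engineer would, in place of code of your own. Each camera call takes 0.05 s, during which the arm holds its last target. There are 200 camera calls.

### The job

Fold the tray's blue dust cover up and back until it stands upright or a little beyond, and with it standing open press every orange movement holder flush into a recess of its own in the tray, movement side up. Then fold the cover down over them to 45 degrees and leave it standing there as a breath shield; leave the crystal container, the screwdriver and the spring bar tool where they are.

Things in the scene. Friction and masses are not known exactly. Their poses are not given: they have to be found in the camera images.
- tray: Fixed grey tray, 170 (its x) x 200 (its y) x 16 mm high; origin: centre of its underside, z up, x from open front edge to hinged rear edge. Six recesses, 43 mm square, 10 mm deep, at x = -48 and 14, y = -62, 0 and 62 mm, floors 6 mm above the bench. Two hinge posts 58 mm high, 14 x 12 mm, at x = 78, y = -94 and 94 mm.
- cover (a joint): Angle (rad) of the blue dust cover: 0 level over the tray, 0.785 = 45 degrees up, 1.57 upright, 2.2 stop, leaning back. Stiff hinge (friction 0.28 N m): it stays where it is left. Panel 176 mm wide, 6 mm thick, ends 132 mm from the hinge line; a white pull tab 24 mm wide (along the hinge), 8 mm thick, at the middle of its free edge runs on to 172 mm from the hinge line.
- cover_tab (a point): Middle of the free part of the white pull tab, 158 mm from the hinge line, in mid thickness. Its y axis is parallel to the hinge line, its -x points out of the tab's free end. Pinched across its 24 mm width, the tab can turn between the fingers as the cover swings.
- cover_hinge (a point): Middle of the hinge line, 47 mm above the bench, at x = 78 mm, y = 0 of the tray; the line runs along the tray's y. At angle q the tab point lies 158*cos(q) mm from here towards the tray's front (-x of the tray) and 158*sin(q) mm higher.
- recess0 (a point): Centre of the floor of the recess in the front row, right (-y), 6 mm above the bench; its mouth is 10 mm higher. The recess is 43 mm square with sides along the tray's x and y.
- recess1 (a point): Centre of the floor of the recess in the front row, middle, 6 mm above the bench; its mouth is 10 mm higher. The recess is 43 mm square with sides along the tray's x and y.
- recess2 (a point): Centre of the floor of the recess in the front row, left (+y), 6 mm above the bench; its mouth is 10 mm higher. The recess is 43 mm square with sides along the tray's x and y.
- recess3 (a point): Centre of the floor of the recess in the rear row, right (-y), 6 mm above the bench; its mouth is 10 mm higher. The recess is 43 mm square with sides along the tray's x and y.
- recess4 (a point): Centre of the floor of the recess in the rear row, middle, 6 mm above the bench; its mouth is 10 mm higher. The recess is 43 mm square with sides along the tray's x and y.
- recess5 (a point): Centre of the floor of the recess in the rear row, left (+y), 6 mm above the bench; its mouth is 10 mm higher. The recess is 43 mm square with sides along the tray's x and y.
- holder0: Orange movement holder, 35 to 65 g; origin: centre of its underside, z up. Square base 40 x 40 x 10 mm; on it, centred and square to it, a grip block 26 x 26 mm, 10 to 28 mm above the underside, with a steel watch movement on top (to 30 mm). Starts flat on the bench right of the tray. Four to six are present; an absent one reads None from the start.
- holder1: Orange movement holder, 35 to 65 g; origin: centre of its underside, z up. Square base 40 x 40 x 10 mm; on it, centred and square to it, a grip block 26 x 26 mm, 10 to 28 mm above the underside, with a steel watch movement on top (to 30 mm). Starts flat on the bench right of the tray. Four to six are present; an absent one reads None from the start.
- holder2: Orange movement holder, 35 to 65 g; origin: centre of its underside, z up. Square base 40 x 40 x 10 mm; on it, centred and square to it, a grip block 26 x 26 mm, 10 to 28 mm above the underside, with a steel watch movement on top (to 30 mm). Starts flat on the bench right of the tray. Four to six are present; an absent one reads None from the start.
- holder3: Orange movement holder, 35 to 65 g; origin: centre of its underside, z up. Square base 40 x 40 x 10 mm; on it, centred and square to it, a grip block 26 x 26 mm, 10 to 28 mm above the underside, with a steel watch movement on top (to 30 mm). Starts flat on the bench right of the tray. Four to six are present; an absent one reads None from the start.
- holder4: Orange movement holder, 35 to 65 g; origin: centre of its underside, z up. Square base 40 x 40 x 10 mm; on it, centred and square to it, a grip block 26 x 26 mm, 10 to 28 mm above the underside, with a steel watch movement on top (to 30 mm). Starts flat on the bench right of the tray. Four to six are present; an absent one reads None from the start.
- holder5: Orange movement holder, 35 to 65 g; origin: centre of its underside, z up. Square base 40 x 40 x 10 mm; on it, centred and square to it, a grip block 26 x 26 mm, 10 to 28 mm above the underside, with a steel watch movement on top (to 30 mm). Starts flat on the bench right of the tray. Four to six are present; an absent one reads None from the start.
- crystal_jar: Bystander: round glass container for watch crystals with aluminium lid, 72 mm diameter, 52 mm high, origin under its centre.
- screwdriver: Bystander: blue aluminium screwdriver, about 126 mm long, 9 mm thick, lying along its x; origin at its underside near the middle.
- springbar_tool: Bystander: steel spring bar tool, 125 mm long, 8 mm thick, lying along its x; origin at its underside near the middle.
Things that resemble listed ones, but are neither listed nor needed, are in the scene too. What is shaped like the holder4 but purple is not meant. Leave any purple look-alike of the holder0 alone.

How it is judged:
By the outcome, as a careful person would: the job done as asked, in the order asked, and still so for the second after the job is handed in, with the robot touching nothing.
Of holder0, holder1, holder2, holder3, holder4, holder5 only 4 to 6 are there at a start; the rules pass over those that are not, and their reading is None.
At some moment in a run one of holder0, holder1, holder2, holder3, holder4, holder5 may be knocked a few centimetres aside while the robot is not near it.
Once in a run the grip may slacken for a moment while it holds something.
It also fails if it takes over 210 s, if anything falls off the work surface, if the arm or the gripper's body presses on something with over 40 N, if the wrist force passes 120 N, or if a joint passes its speed limit or range.

## Working session

There is one attempt and no reset: what is moved stays moved. The work goes in short steps, Python scripts to look and compute and a shell command to move; the robot and the scene stay as the last step left them, time stands still between calls to the robot, and variables do not carry over. Pictures are saved under pics/ and viewed, at most 14 in all, crops included, and the job is handed in when it is done.

```bash
mkdir -p pics; ls
python3 - <<'E'
from station import env
import cv2,numpy as np
s=env.get_state();print({k:np.round(v,3) for k,v in s.items()},env.pinch_z)
a=env.get_image("top");b=env.get_image("side")
cv2.imwrite("pics/top0.png",a);cv2.imwrite("pics/side0.png",b)
for n in("top","side","wrist"):
  m=env.camera_model(n);print(n,{k:np.round(v,3).tolist() for k,v in m.items()})
E
```

```text
pics
{'time_s': np.float64(0.0), 'joint_positions': array([ 1.065,  0.435,  0.025,  1.574, -0.012,  1.134, -0.075]), 'qd': array([-0.001, -0.001,  0.001,  0.001,  0.001, -0.   ,  0.003]), 'effort': array([ 1.0000e-03, -6.7046e+01,  1.0260e+00, -3.1622e+01,  1.6000e-02,
        1.3000e-02,  0.0000e+00]), 'tool_pos': array([ 0.245, -0.575,  0.231]), 'tool_rot': array([-0.001,  0.98 ,  0.2  , -0.   ]), 'ft_force': array([-0.045,  0.48 ,  0.094]), 'torque': array([0.013, 0.002, 0.019]), 'finger_force': np.float64(0.0), 'opening': np.float64(0.086)} 0.0187
top {'intrinsics': [[470.607, 0.0, 255.292], [0.0, 470.607, 193.932], [0.0, 0.0, 1.0]], 'dist_coeffs': [-0.12, 0.0, 0.0, 0.0, 0.0], 'rvec': [2.158, -2.133, 0.215], 'tvec': [0.035, 0.607, 1.089]}
side {'intrinsics': [[423.541, 0.0, 258.264], [0.0, 423.541, 191.536], [0.0, 0.0, 1.0]], 'dist_coeffs': [0.031, 0.0, 0.0, 0.0, 0.0], 'rvec': [2.277, -0.36, 0.172], 'tvec': [-0.539, 0.191, 0.887]}
wrist {'intrinsics': [[290.106, 0.0, 250.191], [0.0, 290.106, 191.591], [0.0, 0.0, 1.0]], 'dist_coeffs': [-0.034, 0.0, 0.0, 0.0, 0.0], 'rvec': [-2.415, 1.594, 0.233], 'tvec': [-0.625, -0.036, 0.379]}
```

View pics/top0.png

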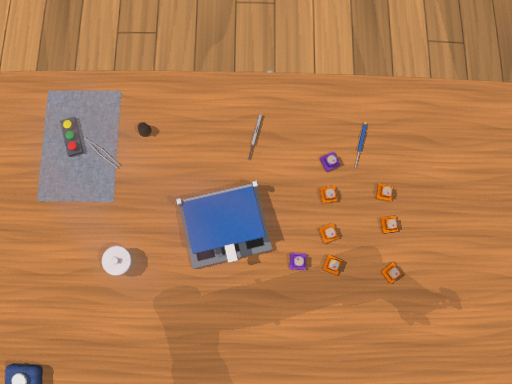

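View pics/side0.png

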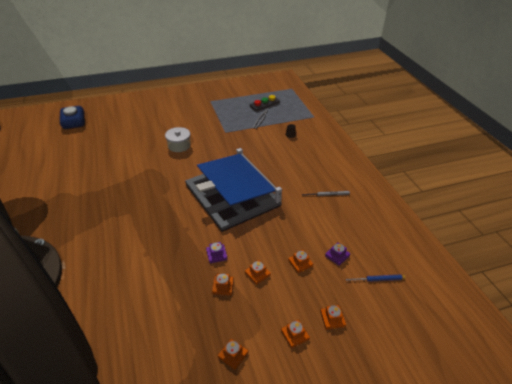

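The top view shows a tray at (225,225) with a blue cover partly open and its white tab at (231,253). Hinge posts are at (180,201) and (255,184).

Candidates for the holders:
- **Orange, wanted:** (329,194), (385,192), (391,225), (330,233), (333,265), (392,272).
- **Purple look-alikes, to leave alone:** (331,161), (298,261).

The jar is at (116,261), the screwdriver at (361,145) and the spring bar tool at (256,137).

```bash
cat > h.py <<'E'
from station import env
import cv2,numpy as np
from scipy.spatial.transform import Rotation as R
def cam(n):
    m=env.camera_model(n);return [np.array(m[k],float) for k in("intrinsics","dist_coeffs","rvec","tvec")]
def ray(c,uv):
    K,d,r,t=c;Rm=cv2.Rodrigues(r)[0]
    p=cv2.undistortPoints(np.array(uv,float).reshape(-1,1,2),K,d)[:,0]
    v=np.c_[p,np.ones(len(p))]@Rm
    return -Rm.T@t.ravel(),v
def plane(c,uv,z):
    o,v=ray(c,uv);return o+v*((z-o[2])/v[:,2])[:,None]
def proj(c,P):
    return cv2.projectPoints(np.array(P,float).reshape(-1,1,3),c[2],c[3],c[0],c[1])[0][:,0]
def two(c1,u1,c2,u2):
    o1,v1=ray(c1,[u1]);o2,v2=ray(c2,[u2]);v1=v1[0];v2=v2[0]
    s=np.linalg.lstsq(np.c_[v1,-v2],o2-o1,rcond=None)[0]
    a=o1+s[0]*v1;b=o2+s[1]*v2;return (a+b)/2,np.linalg.norm(a-b)
def hsv(im):return cv2.cvtColor(im,cv2.COLOR_BGR2HSV)
def holders(im,c,minA=60,lo=(5,200,120),hi=(16,255,255)):
    """orange blobs: centre from filled blob's rect, yaw"""
    m=cv2.inRange(hsv(im),lo,hi)
    cs=cv2.findContours(m,cv2.RETR_EXTERNAL,cv2.CHAIN_APPROX_NONE)[0]
    out=[]
    for k in cs:
        if cv2.contourArea(k)<minA:continue
        P=plane(c,k.reshape(-1,2),0.008)[:,:2]
        (x,y),(w,h),a=cv2.minAreaRect((P*1000).astype(np.float32))
        u=k.reshape(-1,2).mean(0)
        out.append((u.round(),round(x,1),round(y,1),round(w,1),round(h,1),round((a+45)%90-45,1)))
    return out
E
python3 - <<'E'
from h import *
a=cv2.imread("pics/top0.png");b=cv2.imread("pics/side0.png");c=cam("top");d=cam("side")
print(ray(c,[[0,0]])[0],ray(d,[[0,0]])[0])
for h in holders(a,c):print(*h)
print("side")
for h in holders(b,d):print(*h)
crop=cv2.resize(a[140:290,165:425],None,fx=3,fy=3,interpolation=cv2.INTER_CUBIC);cv2.imwrite("pics/crop0.png",crop)
print(plane(c,[[180,201],[255,184]],.058))
E
```

```text
[0.41309119 0.07436407 1.17491031] [ 0.34002506 -0.67418411  0.73692868]
[392. 273.] 419.5 -300.7 40.5 41.2 36.8
[332. 264.] 439.5 -151.0 39.9 39.7 -21.4
[329. 233.] 517.9 -142.8 39.4 40.7 19.3
[389. 224.] 541.3 -298.8 39.8 41.8 8.2
[328. 194.] 616.0 -144.0 40.9 40.7 8.3
[383. 193.] 623.9 -287.8 39.4 41.4 -2.3
side
[[0.58580034 0.2229811  0.058     ]
 [0.62988333 0.04337284 0.058     ]]
```

View pics/crop0.png

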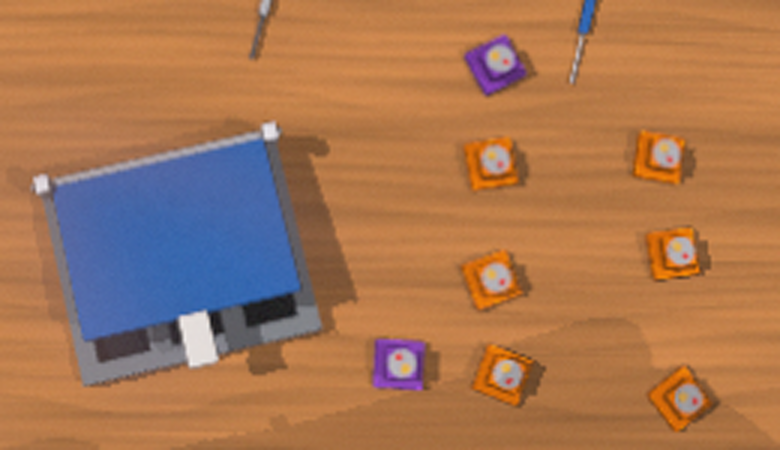

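The crop confirms six orange holders, each with a grey movement on top, and two clearly purple ones. The cover's white tab is at crop (198,338), and the front of the tray shows below it.

Run:
```python
from h import *
a=cv2.imread("pics/top0.png");b=cv2.imread("pics/side0.png");c=cam("top");d=cam("side")
for im,nm,box in((a,"top",(170,175,285,275)),(b,"side",(180,140,290,235))):
    H=hsv(im);m=cv2.inRange(H,(0,0,175),(179,70,255))
    n,l,s,ce=cv2.connectedComponentsWithStats(m)
    for i in range(1,n):
        if box[0]<ce[i][0]<box[2] and box[1]<ce[i][1]<box[3] and s[i][4]>3:print(nm,s[i],ce[i].round(1))
m=cv2.inRange(hsv(a),(105,150,60),(125,255,255))
k=max(cv2.findContours(m,0,1)[0],key=cv2.contourArea);print(cv2.approxPolyDP(k,4,True)[:,0].tolist())
m=cv2.inRange(hsv(b),(105,150,60),(125,255,255));m[:140]=0
k=max(cv2.findContours(m,0,1)[0],key=cv2.contourArea);print(cv2.approxPolyDP(k,4,True)[:,0].tolist())
# grey tray
g=cv2.inRange(hsv(a),(90,0,40),(130,120,175));g[:,:170]=0;g[:,285:]=0;g[:175]=0;g[275:]=0
k=max(cv2.findContours(g,0,1)[0],key=cv2.contourArea);print(cv2.approxPolyDP(k,3,True)[:,0].tolist())
```

```text
top [252 181   6   5  22] [254.5 183. ]
top [176 198   5   7  25] [178.2 200.8]
top [225 244  13  19 169] [230.6 252.6]
[[252, 187], [237, 190], [252, 201], [251, 210], [221, 205], [199, 212], [210, 248], [264, 235]]
[[199, 165], [230, 204], [273, 190], [240, 155]]
[[266, 233], [260, 238], [264, 239], [263, 244], [248, 249], [245, 242], [232, 243], [240, 247], [237, 255], [270, 249]]
```

Run:
```python
from h import *
c=cam("top")
p=plane(c,[[254.5,183],[178.2,200.8]],.058)[:,:2]*1000
f=plane(c,[[270.5,249.5],[193.3,268]],.016)[:,:2]*1000
print(p,f,np.linalg.norm(p[0]-p[1]),np.linalg.norm(f[0]-f[1]))
v=p[1]-p[0];w=f[1]-f[0]
for u in(v,w):print(np.degrees(np.arctan2(-u[0],u[1])))
yaw=np.arctan2(-v[0],v[1]);X=np.array([np.cos(yaw),np.sin(yaw)]);Y=np.array([-X[1],X[0]])
h=p.mean(0);print("hinge",h,"origin",h-78*X,"origin from front",f.mean(0)+85*X)
for z in np.arange(50,170,10):
    q=plane(c,[[230.6,252.6]],z/1000)[0,:2]*1000-h
    print(z,-q@X,q@Y,np.hypot(q@X,z-47),np.degrees(np.arctan2(z-47,-q@X)))
```

```text
[[632.32924194  44.60463716]
 [586.22482659 227.3242823 ]] [[474.76284082   2.65841096]
 [427.53883529 190.7476221 ]] 188.44650655542787 193.92693997560886
14.161457289378815
14.094057318526167
hinge [609.27703427 135.96445973] origin [533.64744271 116.88135513] origin from front [533.56770065 117.49870745]
50 149.16470522003453 0.2321010820257892 149.19487016442557 1.1521771735588888
60 149.66367772811438 0.125758569442734 150.22721601329394 4.964332811409526
70 150.1626502361942 0.01941605685968548 151.9138621915643 8.708159378184638
80 150.66162274427398 -0.08692645572338349 154.23334453981712 12.35460878870693
90 151.1605952523538 -0.19326896830641113 157.1576455570836 15.879232971754877
100 151.65956776043362 -0.2996114808894734 160.65374098750877 19.262831004867248
110 152.1585402685134 -0.4059539934725149 164.68521905940682 22.49160076841148
120 152.65751277659325 -0.5122965060555839 169.21381801477008 25.55687547738201
130 153.15648528467307 -0.6186390186386324 174.20077205556316 28.454565402172452
140 153.6554577927529 -0.7249815312216733 179.60790547606882 31.184432222472346
150 154.15443030083267 -0.831324043804729 185.39845841153664 33.74930691430253
160 154.65340280891255 -0.9376665563877633 191.53765948339182 36.1543336349465
```

```bash
cat >> h.py <<'E'
T0=np.array([533.6,117.2]);TY=14.13
def tr(x,y):
    a=np.radians(TY);return T0+[x*np.cos(a)-y*np.sin(a),x*np.sin(a)+y*np.cos(a)]
def pose():
    s=env.get_state();m=R.from_quat(np.roll(s["tool_rot"],-1)).as_matrix()
    return s,s["tool_pos"]*1000,m
def go(x,y,z,yaw=None):
    """units to TCP target (mm, deg): turn rz first, then shifts in the turned frame (tool down)"""
    s,p,m=pose();psi=np.degrees(np.arctan2(m[1,0],m[0,0]))
    if yaw is None:yaw=psi
    d=(yaw-psi+90)%180-90;rz=-d/6;f=np.radians(psi+d);X=np.array([np.cos(f),np.sin(f)]);Y=np.array([X[1],-X[0]])
    D=np.array([x,y])-p[:2]
    print("t%.1f TCP %s psi %.1f tilt %.1f F %s open %.1f gf %.1f"%(s["time_s"],p.round(1),psi,np.degrees(np.arccos(-m[2,2])),s["ft_force"].round(1),s["opening"]*1000,s["finger_force"]))
    print("rz %.2f  dx %.2f dy %.2f dz %.2f"%(rz,D@X/40,D@Y/40,(p[2]-z)/40))
E
python3 - <<'E'
from h import *
b=cv2.imread("pics/side0.png");a=cv2.imread("pics/top0.png");c=cam("top");d=cam("side")
H=hsv(b);m=cv2.inRange(H,(0,0,120),(179,70,255));n,l,s,ce=cv2.connectedComponentsWithStats(m)
for i in range(1,n):
    if 180<ce[i][0]<290 and 140<ce[i][1]<235 and s[i][4]>3:print(s[i],ce[i].round(1));
for q in(5,7,9,11,13,15):
    t=np.radians(q);P=[]
    for r in(132,152,172):
        xy=tr(78-r*np.cos(t),0);P.append([*xy/1000,(47+r*np.sin(t))/1000])
    xy=[tr(78-132*np.cos(t),y) for y in(-88,88)];P+=[[*k/1000,(47+132*np.sin(t))/1000] for k in xy]
    print(q,proj(d,P).round(1).tolist(),proj(c,P).round(1).tolist())
t=np.radians(9);go(*tr(78-160*np.cos(t),0),47+160*np.sin(t)+60,TY)
E
```

```text
[237 148   5   3  11] [238.9 149.2]
[196 181  19   9 102] [205.1 185. ]
[275 187   6   3  17] [277.6 187.9]
5 [[211.7, 184.8], [204.4, 187.1], [196.9, 189.4], [229.4, 206.0], [195.8, 165.8]] [[228.8, 245.1], [230.7, 253.3], [232.6, 261.6], [264.9, 236.5], [192.4, 253.8]]
7 [[211.8, 183.3], [204.4, 185.4], [196.9, 187.5], [229.5, 204.4], [195.8, 164.3]] [[228.7, 244.8], [230.6, 253.0], [232.5, 261.3], [264.9, 236.1], [192.2, 253.5]]
9 [[211.9, 181.8], [204.5, 183.6], [197.0, 185.5], [229.7, 202.9], [195.9, 162.8]] [[228.5, 244.4], [230.4, 252.6], [232.4, 260.8], [265.0, 235.7], [191.9, 253.1]]
11 [[212.1, 180.3], [204.7, 181.8], [197.1, 183.4], [229.9, 201.3], [196.0, 161.3]] [[228.4, 244.0], [230.3, 252.1], [232.2, 260.3], [265.0, 235.2], [191.6, 252.7]]
13 [[212.3, 178.7], [204.9, 180.0], [197.4, 181.4], [230.2, 199.7], [196.2, 159.8]] [[228.3, 243.5], [230.1, 251.5], [232.0, 259.7], [265.0, 234.7], [191.3, 252.2]]
15 [[212.6, 177.1], [205.2, 178.2], [197.7, 179.3], [230.6, 198.1], [196.4, 158.3]] [[228.1, 242.9], [230.0, 250.9], [231.8, 259.0], [265.0, 234.0], [191.0, 251.7]]
t0.1 TCP [ 244.8 -574.6  230.6] psi 23.1 tilt 0.1 F [ 0.8 -0.9  0.7] open 85.6 gf 0.0
rz 1.49  dx 9.22 dy -15.01 dz 2.46
```

```bash
python3 -m jog '0 0 0 0 0 0.75 50;0 0 0 0 0 0.74 50;.512 -.834 .13 0 0 0 50;.512 -.834 .13 0 0 0 50;.512 -.834 .13 0 0 0 50;.512 -.834 .13 0 0 0 50;.512 -.834 .13 0 0 0 50;.512 -.834 .13 0 0 0 50;.512 -.834 .13 0 0 0 50;.512 -.834 .13 0 0 0 50;.512 -.834 .13 0 0 0 50;.512 -.834 .13 0 0 0 50;.512 -.834 .13 0 0 0 50;.512 -.834 .13 0 0 0 50;.512 -.834 .13 0 0 0 50;.512 -.834 .13 0 0 0 50;.512 -.834 .13 0 0 0 50;.512 -.834 .13 0 0 0 50;.512 -.834 .13 0 0 0 50;.512 -.834 .13 0 0 0 50' 40
python3 - <<'E'
from h import *
t=np.radians(7.5);go(*tr(78-160*np.cos(t),0),53,TY)
cv2.imwrite("pics/w1.png",env.get_image("wrist"))
E
```

```text
time_s: 1.77
tool_pos: [0.4559, 0.0991, 0.1373]
tool_rot: [0.0, 0.992, 0.123, -0.0]
ft_force: [0.5, -0.5, -0.6]
opening: 0.0499
finger_force: 0.0
t1.8 TCP [455.9  99.1 137.3] psi 14.1 tilt 0.0 F [ 0.5 -0.5 -0.6] open 49.9 gf 0.0
rz -0.00  dx -0.02 dy 0.04 dz 2.11
```

View pics/w1.png

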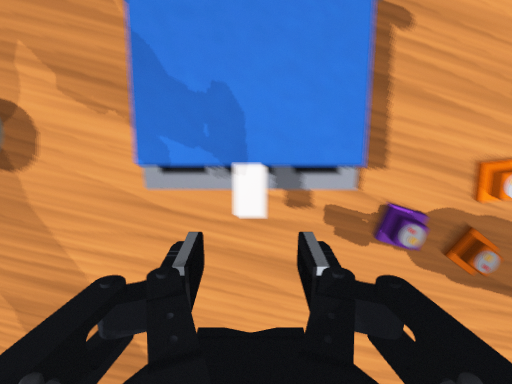

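The wrist view has the tab at (250,190), centred between the fingers at x≈187 and 313. I'll descend and pinch it.

```bash
python3 -m jog '0 .01 .5 0 0 0 50;0 .01 .5 0 0 0 50;0 0 .5 0 0 0 50;0 0 .5 0 0 0 50;0 0 .1 0 0 0 50;0 0 0 0 0 0 10;0 0 0 0 0 0 10;0 0 0 0 0 0 10;0 0 0 0 0 0 10;0 0 0 0 0 0 10' 50
python3 - <<'E'
from h import *
r=160;
def pt(q):
    t=np.radians(q);return -r*np.cos(t),r*np.sin(t)
Q=np.arange(7.5,100,5);P=np.array([pt(q) for q in Q])
for q,d in zip(Q[1:],np.diff(P,axis=0)/40):print("%.1f dx %.3f dz %.3f"%(q,d[0],-d[1]))
E
```

```text
time_s: 2.65
tool_pos: [0.4562, 0.0969, 0.0545]
tool_rot: [-0.0, 0.992, 0.123, 0.001]
ft_force: [-3.5, 1.8, 1.4]
opening: 0.0228
finger_force: 51.0
12.5 dx 0.061 dz -0.344
17.5 dx 0.090 dz -0.337
22.5 dx 0.119 dz -0.328
27.5 dx 0.147 dz -0.316
32.5 dx 0.174 dz -0.302
37.5 dx 0.200 dz -0.286
42.5 dx 0.224 dz -0.267
47.5 dx 0.247 dz -0.247
52.5 dx 0.267 dz -0.224
57.5 dx 0.286 dz -0.200
62.5 dx 0.302 dz -0.174
67.5 dx 0.316 dz -0.147
72.5 dx 0.328 dz -0.119
77.5 dx 0.337 dz -0.090
82.5 dx 0.344 dz -0.061
87.5 dx 0.348 dz -0.030
92.5 dx 0.349 dz -0.000
97.5 dx 0.348 dz 0.030
```

```bash
python3 -m jog '.061 0 -.344 0 0 0 10;.09 0 -.337 0 0 0 10;.119 0 -.328 0 0 0 10;.147 0 -.316 0 0 0 10;.174 0 -.302 0 0 0 10;.2 0 -.286 0 0 0 10;.224 0 -.267 0 0 0 10;.247 0 -.247 0 0 0 10;.267 0 -.224 0 0 0 10;0 0 0 0 0 0 10'
```

```text
time_s: 3.48
tool_pos: [0.5175, 0.1122, 0.1614]
tool_rot: [-0.0, 0.992, 0.123, 0.002]
ft_force: [-0.4, 2.8, -0.4]
opening: 0.0225
finger_force: 49.8
```

```bash
python3 -m jog '.286 0 -.2 0 0 0 10;.302 0 -.174 0 0 0 10;.316 0 -.147 0 0 0 10;.328 0 -.119 0 0 0 10;.337 0 -.09 0 0 0 10;.344 0 -.061 0 0 0 10;.348 0 -.03 0 0 0 10;.349 0 0 0 0 0 10;.348 0 .03 0 0 0 10;0 0 0 0 0 0 10;0 0 0 0 0 0 10'
python3 - <<'E'
from h import *
t=np.radians(97.5);go(*tr(78-160*np.cos(t),0),47+160*np.sin(t)-15,TY)
b=env.get_image("side");d=cam("side");m=cv2.inRange(hsv(b),(105,150,60),(125,255,255));m[:140]=0
cv2.imwrite("pics/s2.png",b[60:300,100:420])
E
```

```text
time_s: 4.4
tool_pos: [0.63, 0.14, 0.1912]
tool_rot: [0.0, 0.992, 0.123, -0.0]
ft_force: [0.7, -0.5, 0.8]
opening: 0.0103
finger_force: 0.0
t4.4 TCP [630.  140.  191.2] psi 14.1 tilt 0.0 F [ 0.7 -0.5  0.8] open 10.3 gf 0.0
rz -0.00  dx -0.00 dy -0.04 dz 0.01
```

View pics/s2.png

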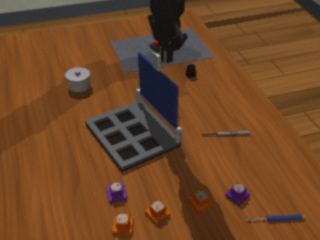

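The cover now stands roughly upright, with its top edge from (138,57) to (178,92) in the crop. The tab slipped out of the grip near the end, so I'll measure the angle.

```bash
cat >> h.py <<'E'
def cover(tag=None):
    d=cam("side");c=cam("top");b=env.get_image("side");a=env.get_image("top")
    for im,nm in((b,"side"),(a,"top")):
        m=cv2.inRange(hsv(im),(105,150,60),(125,255,255))
        cs=[k for k in cv2.findContours(m,0,1)[0] if cv2.contourArea(k)>80]
        for k in cs:
            u=k.reshape(-1,2)
            if 150<u[:,0].mean()<300 and u[:,1].mean()>130:print(nm,cv2.approxPolyDP(k,3,True)[:,0].tolist())
    if tag:cv2.imwrite(f"pics/{tag}_s.png",b);cv2.imwrite(f"pics/{tag}_t.png",a)
    return a,b
def coverpred(Q):
    for q in Q:
        t=np.radians(q);P=[[*tr(78-r*np.cos(t),y)/1000,(47+r*np.sin(t))/1000] for r,y in((132,-88),(132,88),(172,0),(152,0))]
        print(q,"side",proj(cam("side"),P).round(0).tolist(),"top",proj(cam("top"),P).round(0).tolist())
E
python3 - <<'E'
from h import *
cover("c3");coverpred((60,70,80,85,90,95,100,110))
E
```

```text
60 side [[254.0, 162.0], [216.0, 124.0], [226.0, 132.0], [230.0, 137.0]] top [[260.0, 203.0], [181.0, 222.0], [222.0, 220.0], [221.0, 216.0]]
70 side [[261.0, 155.0], [223.0, 119.0], [236.0, 124.0], [239.0, 130.0]] top [[258.0, 194.0], [178.0, 212.0], [219.0, 206.0], [219.0, 205.0]]
80 side [[270.0, 150.0], [231.0, 114.0], [247.0, 117.0], [248.0, 124.0]] top [[256.0, 183.0], [176.0, 202.0], [216.0, 192.0], [216.0, 192.0]]
85 side [[274.0, 148.0], [235.0, 112.0], [252.0, 115.0], [253.0, 122.0]] top [[254.0, 178.0], [175.0, 197.0], [214.0, 185.0], [214.0, 186.0]]
90 side [[278.0, 146.0], [239.0, 111.0], [258.0, 113.0], [258.0, 120.0]] top [[253.0, 173.0], [174.0, 191.0], [212.0, 178.0], [213.0, 180.0]]
95 side [[283.0, 145.0], [243.0, 110.0], [263.0, 111.0], [262.0, 119.0]] top [[252.0, 168.0], [172.0, 186.0], [211.0, 172.0], [212.0, 174.0]]
100 side [[287.0, 144.0], [247.0, 109.0], [268.0, 110.0], [267.0, 118.0]] top [[251.0, 163.0], [171.0, 181.0], [209.0, 165.0], [210.0, 169.0]]
110 side [[294.0, 143.0], [254.0, 109.0], [278.0, 110.0], [276.0, 117.0]] top [[248.0, 154.0], [170.0, 172.0], [207.0, 153.0], [208.0, 158.0]]
```

Run:
```python
from h import *
for n in "st":
    im=cv2.imread(f"pics/c3_{n}.png");m=cv2.inRange(hsv(im),(100,130,40),(128,255,255))
    for k in cv2.findContours(m,0,1)[0]:
        if cv2.contourArea(k)>60:print(n,cv2.boundingRect(k),cv2.approxPolyDP(k,3,True)[:,0].tolist())
s=cv2.imread("pics/c3_s.png")[90:230,180:330];t=cv2.imread("pics/c3_t.png")[150:290,150:300]
cv2.imwrite("pics/c3.png",cv2.resize(np.hstack([s,t]),None,fx=2.6,fy=2.6,interpolation=2))
```

```text
s (368, 276, 33, 4) [[368, 279], [400, 276]]
s (239, 113, 38, 73) [[239, 113], [242, 153], [267, 178], [273, 177], [269, 180], [275, 185], [276, 147], [255, 132]]
s (61, 108, 22, 19) [[81, 109], [70, 117], [61, 112], [62, 124], [80, 122]]
```

View pics/c3.png

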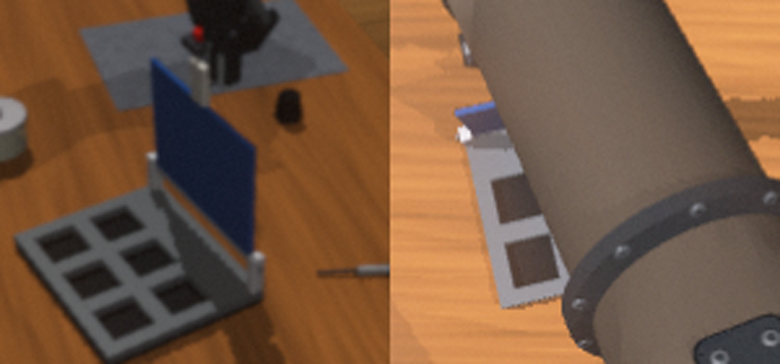

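The close crop shows the panel at about 89°, with the tab at (197,80) in front of the fingers. The grip slackened late in the swing. I'll nudge the tab from the front with shut fingers to get a little past upright.

```bash
python3 -m jog '0 0 -.6 0 0 0 0;0 0 -.6 0 0 0 0;-.8 0 0 0 0 0 0;-.8 0 0 0 0 0 0;0 0 .6 0 0 0 0;0 0 .5 0 0 0 0;.3 0 0 0 0 0 0;.2 0 0 0 0 0 0;.2 0 0 0 0 0 0;.15 0 0 0 0 0 0;.15 0 0 0 0 0 0;.1 0 0 0 0 0 0;.1 0 0 0 0 0 0;.05 0 0 0 0 0 0;0 0 0 0 0 0 0;0 0 0 0 0 0 0' 30;  python3 - <<'E'
from h import *
a,b=env.get_image("top"),env.get_image("side");m=cv2.inRange(hsv(b),(100,130,40),(128,255,255))
for k in cv2.findContours(m,0,1)[0]:
    if cv2.contourArea(k)>60:print(cv2.approxPolyDP(k,3,True)[:,0].tolist())
s,p,_=pose();print((p[:2]-tr(78,0))@[np.cos(.2466),np.sin(.2466)],s["ft_force"])
E
```

```text
time_s: 5.88
tool_pos: [0.6169, 0.1373, 0.1957]
tool_rot: [-0.0, 0.992, 0.123, 0.001]
ft_force: [0.4, 0.3, -0.6]
opening: -0.0007
finger_force: 0.0
[[246, 111], [242, 153], [275, 186], [284, 143]]
[[80, 108], [71, 117], [61, 112], [62, 124], [79, 123]]
7.521852560445047 [ 0.86345937  0.22829461 -0.08420977]
```

The cover is now at about 97°. I'll back off and move towards the holders.

```bash
python3 -m jog '-1 0 0 0 0 0 20;0 1 0 0 0 0 50;0 1 0 0 0 0 50;0 1 0 0 0 0 50;0 1 0 0 0 0 50;0 1 0 0 0 0 50;0 0 0 0 0 0 50'
python3 - <<'E'
from h import *
a=env.get_image("top");cv2.imwrite("pics/t4.png",a)
for h in holders(a,cam("top")):print(*h)
w=env.get_image("wrist");cw=cam("wrist")
for h in holders(w,cw,300):print("w",*h)
go(616,-144,100,8.3)
E
```

```text
time_s: 6.57
tool_pos: [0.6276, -0.0783, 0.1954]
tool_rot: [0.003, 0.993, 0.117, 0.0]
ft_force: [-0.8, -2.4, -0.5]
opening: 0.0501
finger_force: 0.0
[329. 233.] 518.0 -142.9 39.0 40.9 20.0
[326. 196.] 615.7 -141.9 40.0 36.9 10.2
w [363. 346.] 420.6 -288.5 47.9 25.7 41.0
w [274. 313.] 439.4 -146.8 48.8 46.9 -25.0
w [402. 265.] 552.1 -294.2 29.9 51.0 7.1
w [283. 264.] 518.9 -139.0 49.2 40.1 20.6
w [422. 214.] 626.0 -286.5 52.8 40.5 -9.5
w [306. 192.] 618.6 -139.1 41.8 41.6 10.3
t6.7 TCP [626.7 -69.3 195.4] psi 13.9 tilt 0.0 F [-0.3  0.9  0.1] open 50.2 gf 0.0
rz 0.93  dx -0.54 dy 1.81 dz 2.39
```

```bash
python3 -m jog '0 0 0 0 0 0.93 50;-.18 .6 .5 0 0 0 50;-.18 .6 .5 0 0 0 50;-.18 .6 .5 0 0 0 50;0 0 .5 0 0 0 50;0 0 .4 0 0 0 50;0 0 0 0 0 0 50;0 0 0 0 0 0 50'
python3 - <<'E'
from h import *
w=env.get_image("wrist");cw=cam("wrist");cv2.imwrite("pics/w5.png",w)
for h in holders(w,cw,300):print("w",*h)
go(616,-144,11,8.3)
print(proj(cw,[[.616,-.144,.03],[.616,-.144,0]]))
E
```

```text
time_s: 7.33
tool_pos: [0.6157, -0.1391, 0.0992]
tool_rot: [-0.001, 0.997, 0.076, -0.0]
ft_force: [0.3, 0.1, 0.2]
opening: 0.0501
finger_force: 0.0
w [238. 294.] 518.4 -144.6 52.5 40.4 20.2
w [428. 212.] 625.9 -293.5 53.9 40.7 -10.1
w [256. 192.] 619.4 -145.0 41.8 40.4 10.2
t7.4 TCP [ 616.5 -139.4  100.3] psi 8.7 tilt 0.1 F [-0.5  0.6  0.4] open 49.9 gf 0.0
rz 0.06  dx -0.03 dy 0.11 dz 2.23
[[255.79953509 205.96389503]
 [255.19587232 194.61524086]]
```

View pics/w5.png

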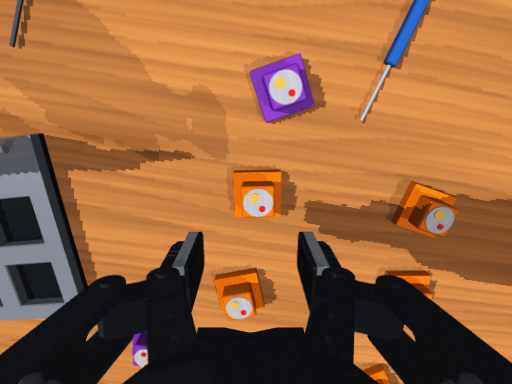

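The wrist view shows holder A at (258,195) with its disc at (258,203). The fingers are below it, and the purple holder at (285,88) is clear. I'll add a disc-centre helper and grasp.

```bash
cat >> h.py <<'E'
def discs(im,c,z=30,minA=300):
    H=hsv(im);m=cv2.inRange(H,(4,190,90),(17,255,255));out=[]
    for k in cv2.findContours(m,0,1)[0]:
        if cv2.contourArea(k)<minA:continue
        f=np.zeros_like(m);cv2.drawContours(f,[cv2.convexHull(k)],-1,255,-1)
        f=cv2.erode(f&~m,np.ones((3,3)))
        n,l,s,ce=cv2.connectedComponentsWithStats(f)
        if n<2:continue
        i=1+np.argmax(s[1:,4]);P=plane(c,[ce[i]],z/1000)[0]*1000
        out.append((ce[i].round(1),s[i][4],P[:2].round(1)))
    return out
E
python3 - <<'E'
from h import *
s,p,m=pose()
w=cv2.imread("pics/w5.png");cw=cam("wrist")
for d in discs(w,cw):print(*d)
a=cv2.imread("pics/top0.png");
for d in discs(a,cam("top"),30,50):print(*d)
go(617.7,-145.3,11,9.5)
print("tcp px",proj(cw,[p/1000,p/1000+[0,0,.0187]]))
E
```

```text
[403.8 282.6] 60 [ 566.7 -279.6]
[238.6 307.5] 405 [ 521.4 -144. ]
[439.1 219.5] 538 [ 626.8 -290.2]
[257.6 202.2] 592 [ 619.2 -144.9]
[394.3 272.5] 49 [ 419.3 -301.6]
[333.6 264.2] 47 [ 439.5 -150.7]
[330.1 232.2] 53 [ 517.6 -143.1]
[391.5 223.1] 45 [ 541.4 -298.6]
[329.8 192.7] 47 [ 616.1 -143.9]
[387.  190.7] 48 [ 623.3 -290.1]
t7.4 TCP [ 616.5 -139.4  100.3] psi 8.7 tilt 0.1 F [-0.5  0.6  0.4] open 49.9 gf 0.0
rz -0.14  dx 0.01 dy 0.15 dz 2.23
tcp px [[249.77489679 246.74841566]
 [249.68403299 264.84070563]]
```

```bash
python3 -m jog '0.02 .14 0 0 0 -.14 50;0 0 .8 0 0 0 50;0 0 .8 0 0 0 50;0 0 .4 0 0 0 50;0 0 .22 0 0 0 50;0 0 0 0 0 0 50;0 0 0 0 0 0 15;0 0 0 0 0 0 15;0 0 0 0 0 0 15;0 0 0 0 0 0 15;0 0 0 0 0 0 15' 60
python3 - <<'E'
from h import *
s,p,m=pose();w=env.get_image("wrist");cw=cam("wrist");cv2.imwrite("pics/w6.png",w)
for d in discs(w,cw):print(*d)
go(618,-145,60,TY)
E
```

```text
time_s: 8.3
tool_pos: [0.6191, -0.1468, 0.0127]
tool_rot: [0.0, 0.997, 0.082, 0.002]
ft_force: [-1.1, 0.0, 7.4]
opening: 0.0245
finger_force: 60.0
[487.9 271.6] 875 [ 633.1 -265.7]
[250.5 253.2] 638 [ 624.5 -146.2]
t8.3 TCP [ 619.1 -146.7   12.7] psi 9.4 tilt 0.2 F [-0.8 -0.3  8. ] open 24.8 gf 60.0
rz -0.79  dx -0.02 dy -0.05 dz -1.18
```

View pics/w6.png

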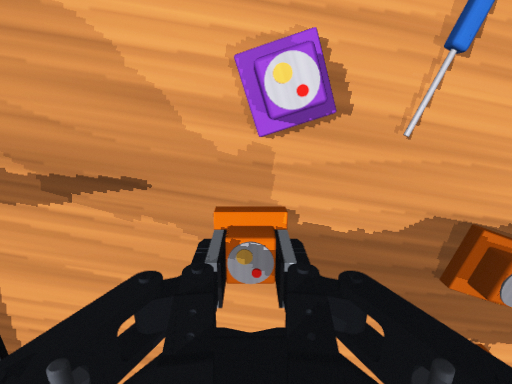

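Holder A is gripped: its disc is at (250,263), which is where the TCP should put it. I'll lift it and carry it to the front of the tray, then measure the recesses with the wrist camera.

```bash
python3 -m jog '0 0 -.6 0 0 0 15;0 0 -.7 0 0 0 15;0 0 -.7 0 0 0 15;0 0 -.7 0 0 -.79 15;0 0 0 0 0 0 15'
python3 - <<'E'
from h import *
go(*tr(-75,0),115,TY)
E
```

```text
time_s: 8.77
tool_pos: [0.6212, -0.1471, 0.1256]
tool_rot: [0.002, 0.992, 0.125, 0.005]
ft_force: [1.8, -0.4, -0.3]
opening: 0.0243
finger_force: 59.1
t8.8 TCP [ 621.2 -147.1  125.6] psi 14.4 tilt 0.6 F [ 1.8 -0.4 -0.3] open 24.3 gf 59.1
rz 0.04  dx -2.39 dy -6.94 dz 0.26
```

```bash
python3 -m jog '-.3 -.86 0 0 0 0 15;-.3 -.86 0 0 0 0 15;-.3 -.86 0 0 0 0 15;-.3 -.86 0 0 0 0 15;-.3 -.86 0 0 0 0 15;-.3 -.86 0 0 0 0 15;-.3 -.86 0 0 0 0 15;-.3 -.92 0 0 0 0 15;0 0 0 0 0 0 15;0 0 0 0 0 0 15;0 0 0 0 0 0 15'
python3 - <<'E'
from h import *
go(*tr(14,62),90,TY)
w=env.get_image("wrist");cw=cam("wrist");cv2.imwrite("pics/w7.png",w)
P=[[*tr(x+sx*21.5,y+sy*21.5)/1000,.016] for x in(-48,14) for y in(-62,0,62) for sx,sy in((-1,-1),(-1,1),(1,1),(1,-1))]
o=w.copy()
for q in proj(cw,P):cv2.circle(o,tuple(int(v) for v in q.round()),2,(0,255,0),-1)
cv2.imwrite("pics/w7o.png",o)
E
```

```text
time_s: 9.68
tool_pos: [0.4572, 0.0989, 0.1191]
tool_rot: [0.0, 0.992, 0.123, 0.001]
ft_force: [0.0, -0.3, -0.6]
opening: 0.0243
finger_force: 59.2
t9.7 TCP [457.2  98.9 119.1] psi 14.2 tilt 0.1 F [ 0.  -0.3 -0.6] open 24.3 gf 59.2
rz 0.00  dx 2.31 dy -1.53 dz 0.73
```

View pics/w7o.png

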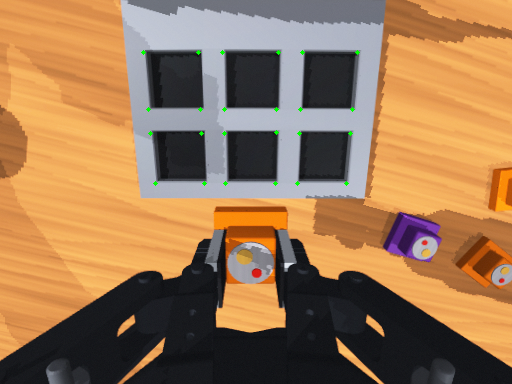

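The wrist view shows six empty recesses. My predicted dots sit about 3 px left of the true corners, so I'll refit the tray pose from these corners.

Run:
```python
from h import *
w=cv2.imread("pics/w7.png");cw=cam("wrist")
g=cv2.cvtColor(w,cv2.COLOR_BGR2GRAY);m=cv2.inRange(g,0,110);m[195:]=0;m[:38]=0
A=[];B=[]
ctr={(x,y):proj(cw,[[*tr(x,y)/1000,.016]])[0] for x in(-48,14) for y in(-62,0,62)}
for k in cv2.findContours(m,0,1)[0]:
    if not 1200<cv2.contourArea(k)<6000:continue
    P=plane(cw,k.reshape(-1,2),.016)[:,:2]*1000
    (x,y),(a,b),an=cv2.minAreaRect(P.astype(np.float32))
    n=min(ctr,key=lambda c:np.hypot(*(tr(*c)-[x,y])));print(n,round(x,1),round(y,1),round(a,1),round(b,1),round(an,1))
    A.append(n);B.append((x,y))
A=np.array(A,float);B=np.array(B);a=A-A.mean(0);b=B-B.mean(0)
th=np.arctan2((a[:,0]*b[:,1]-a[:,1]*b[:,0]).sum(),(a*b).sum());Rm=np.array([[np.cos(th),-np.sin(th)],[np.sin(th),np.cos(th)]])
t=B.mean(0)-Rm@A.mean(0);print(np.degrees(th),t,"res",(B-(A@Rm.T+t)).round(1).tolist())
```

```text
(-48, -62) 504.2 44.8 42.1 42.7 14.1
(-48, 0) 489.1 104.5 41.9 43.0 14.1
(-48, 62) 474.2 164.2 42.1 44.0 14.1
(14, -62) 563.3 59.5 43.0 42.9 14.4
(14, 0) 548.8 119.4 42.7 43.0 14.0
(14, 62) 534.0 179.2 43.0 44.0 13.9
13.95708807776548 [535.44595347 116.04870928] res [[0.4, 0.5], [0.2, 0.1], [0.3, -0.4], [-0.6, 0.3], [-0.2, -0.0], [-0.0, -0.4]]
```

```bash
sed -i 's/^T0=.*/T0=np.array([535.9,116.2]);TY=14.0/' h.py
python3 - <<'E'
from h import *
go(*tr(14,62),45,TY)
E
```

```text
t9.7 TCP [457.5  98.3 118.9] psi 14.1 tilt 0.1 F [ 0.6 -0.9 -0.6] open 24.6 gf 59.2
rz 0.01  dx 2.36 dy -1.51 dz 1.85
```

```bash
python3 -m jog '.6 -.38 0 0 0 0 15;.6 -.38 0 0 0 0 15;.6 -.38 0 0 0 0 15;.56 -.37 .45 0 0 0 15;0 0 .6 0 0 0 15;0 0 .5 0 0 0 15;0 0 .3 0 0 0 15;0 0 0 0 0 0 15;0 0 0 0 0 0 15'
python3 - <<'E'
from h import *
go(*tr(14,62),24,TY)
E
```

```text
time_s: 10.48
tool_pos: [0.5336, 0.1796, 0.0444]
tool_rot: [0.0, 0.993, 0.122, -0.001]
ft_force: [0.3, 0.5, 1.0]
opening: 0.0247
finger_force: 59.2
t10.5 TCP [533.6 179.6  44.4] psi 14.0 tilt 0.1 F [0.3 0.5 1. ] open 24.7 gf 59.2
rz 0.01  dx 0.02 dy 0.00 dz 0.51
```

```bash
python3 -m jog '.02 0 .2 0 0 0 15;0 0 .15 0 0 0 15;0 0 .1 0 0 0 15;0 0 .06 0 0 0 15;0 0 0 0 0 0 15'
python3 - <<'E'
from h import *
go(*tr(14,62),18,TY)
E
```

```text
time_s: 10.9
tool_pos: [0.534, 0.1808, 0.0238]
tool_rot: [0.0, 0.992, 0.123, -0.0]
ft_force: [-0.4, 0.2, -0.3]
opening: 0.0246
finger_force: 59.2
t10.9 TCP [534.  180.8  23.8] psi 14.1 tilt 0.0 F [-0.4  0.2 -0.3] open 24.6 gf 59.2
rz 0.02  dx 0.01 dy 0.03 dz 0.15
```

```bash
python3 -m jog '0 0 .08 0 0 0 15;0 0 .06 0 0 0 15;0 0 .06 0 0 0 15;0 0 .05 0 0 0 15;0 0 0 0 0 0 15;0 0 0 0 0 0 15'
```

```text
time_s: 11.4
tool_pos: [0.5344, 0.1811, 0.0185]
tool_rot: [0.0, 0.992, 0.123, 0.001]
ft_force: [-16.9, -7.5, 55.7]
opening: 0.0241
finger_force: 66.3
```

Seated flush: the TCP is at 18.5 mm, which puts the underside at about 6 mm. I'll release and go up.

```bash
python3 -m jog '0 0 -.08 0 0 0 38;0 0 0 0 0 0 38;0 0 0 0 0 0 38;0 0 -.3 0 0 0 38;0 0 -.6 0 0 0 38;0 0 -.9 0 0 0 50;0 .8 -.4 0 0 0 50;0 1 0 0 0 0 50;0 1 0 0 0 0 50;0 1 0 0 0 0 50;0 1 0 0 0 0 50;0 1 0 0 0 0 50;0 1 0 0 0 0 50;0 0 0 0 0 0 50;0 0 0 0 0 0 50'
python3 - <<'E'
from h import *
w=env.get_image("wrist");cw=cam("wrist");a=env.get_image("top")
for d in discs(w,cw):print("w",*d)
for h in holders(w,cw,300):print("w",*h)
for d in discs(a,cam("top"),30,50):print("t",*d)
for h in holders(a,cam("top"),50):print("t",*h)
go(520,-145,100,20)
E
```

```text
time_s: 12.65
tool_pos: [0.6006, -0.0865, 0.1054]
tool_rot: [0.001, 0.993, 0.12, -0.0]
ft_force: [-0.1, 0.6, 0.0]
opening: 0.0501
finger_force: 0.0
w [458.2 305.1] 106 [ 550.7 -290.7]
w [289.7 299.7] 404 [ 520.9 -139.7]
w [491.4 228.6] 470 [ 626.7 -284.4]
w [449. 292.] 546.1 -298.2 35.4 56.9 8.1
w [285. 288.] 517.5 -139.4 52.4 37.3 21.1
w [479. 221.] 625.6 -289.6 59.4 40.1 -9.8
t [333.8 264.3] 51 [ 439.2 -151.1]
t [330.2 232.2] 53 [ 517.6 -143.2]
t [197.8 225.1] 56 [531.3 181.3]
t [332. 263.] 440.3 -151.3 40.1 38.6 -19.5
t [329. 233.] 517.9 -142.8 39.1 40.6 20.6
t12.8 TCP [600.4 -81.9 105.5] psi 14.2 tilt 0.1 F [0.7 0.7 0.1] open 50.0 gf 0.0
rz -0.97  dx -2.43 dy 0.80 dz 0.14
```

```bash
python3 -m jog '0 0 0 0 0 -.97 50;-.61 .2 0 0 0 0 50;-.61 .2 0 0 0 0 50;-.61 .2 0 0 0 0 50;-.6 .2 0.1 0 0 0 50;0 0 .3 0 0 0 50;0 0 0.3 0 0 0 50;0 0 .3 0 0 0 50;0 0 0 0 0 0 50;0 0 0 0 0 0 50'
python3 - <<'E'
from h import *
w=env.get_image("wrist");cw=cam("wrist")
for d in discs(w,cw):print("w",*d)
for h in holders(w,cw,300):print("w",*h)
go(520.3,-145.2,13.5,20.6)
E
```

```text
time_s: 13.58
tool_pos: [0.52, -0.1442, 0.0654]
tool_rot: [-0.0, 0.985, 0.175, -0.0]
ft_force: [-0.4, 0.6, 0.2]
opening: 0.0504
finger_force: 0.0
w [386.7 376.6] 18 [ 431.4 -295.3]
w [222.7 314.2] 430 [ 444.6 -151.2]
w [464.8 259.3] 464 [ 545.2 -296.3]
w [248.5 220.8] 794 [ 520.6 -143.7]
w [509.  151.7] 105 [ 620.7 -282.2]
w [373. 362.] 420.6 -296.9 55.3 23.8 -32.3
w [226. 298.] 439.2 -151.6 45.0 49.7 -22.2
w [450. 246.] 543.4 -303.3 42.6 57.8 7.3
w [249. 211.] 519.9 -144.0 42.8 40.4 20.2
w [490. 147.] 626.4 -288.7 46.6 41.4 -8.0
t13.6 TCP [ 520.5 -144.6   65.9] psi 20.1 tilt 0.0 F [ 0.1 -0.7  0.6] open 50.0 gf 0.0
rz -0.09  dx -0.01 dy 0.01 dz 1.31
```

```bash
python3 -m jog '0 0 .6 0 0 -.05 50;0 0 .5 0 0 0 50;0 0 .2 0 0 0 50;0 0 0 0 0 0 15;0 0 0 0 0 0 15;0 0 0 0 0 0 15;0 0 0 0 0 0 15;0 0 0 0 0 0 15;0 0 -.3 0 0 0 15;0 0 -.6 0 0 0 15;0 0 -.6 0 0 0 15;0 0 0 0 0 0 15;0 0 0 0 0 0 15' 60
python3 - <<'E'
from h import *
s,p,m=pose();w=env.get_image("wrist");cw=cam("wrist")
for d in discs(w,cw,p[2]+17.3):print("w",*d)
go(*tr(14,0),60,TY)
E
```

```text
time_s: 14.72
tool_pos: [0.5214, -0.1464, 0.075]
tool_rot: [0.001, 0.984, 0.176, 0.002]
ft_force: [0.7, -0.1, -0.2]
opening: 0.0243
finger_force: 59.4
w [231.3 304.3] 25 [ 495.9 -145.6]
w [451.2 254.4] 447 [ 558.8 -236.2]
w [251.4 257.7] 1238 [ 524.2 -145.9]
w [501.2 148.9] 619 [ 611.1 -230.2]
t14.8 TCP [ 520.4 -146.3   73.9] psi 20.2 tilt 0.1 F [-0.3 -0.2 -0. ] open 24.6 gf 59.4
rz 1.04  dx 2.31 dy -6.27 dz 0.35
```

```bash
python3 -m jog '0 0 -.2 0 0 1 15;.29 -.78 0 0 0 .04 15;.29 -.78 0 0 0 0 15;.29 -.78 0 0 0 0 15;.29 -.78 0 0 0 0 15;.29 -.78 0 0 0 0 15;.29 -.78 0 0 0 0 15;.29 -.78 0 0 0 0 15;.28 -.81 0 0 0 0 15;0 0 .4 0 0 0 15;0 0 .4 0 0 0 15;0 0 .3 0 0 0 15;0 0 0 0 0 0 15;0 0 0 0 0 0 15'
python3 - <<'E'
from h import *
go(*tr(14,0),17.5,TY)
E
```

```text
time_s: 15.93
tool_pos: [0.5481, 0.1189, 0.0363]
tool_rot: [0.0, 0.993, 0.122, -0.001]
ft_force: [0.6, -0.5, 0.1]
opening: 0.0243
finger_force: 59.4
t15.9 TCP [548.1 118.9  36.3] psi 14.0 tilt 0.2 F [ 0.6 -0.5  0.1] open 24.3 gf 59.4
rz -0.00  dx 0.04 dy -0.01 dz 0.47
```

```bash
python3 -m jog '.02 0 .15 0 0 0 15;0 0 .12 0 0 0 15;0 0 .08 0 0 0 15;0 0 .06 0 0 0 15;0 0 .04 0 0 0 15;0 0 .04 0 0 0 15;0 0 0 0 0 0 15;0 0 0 0 0 0 15'
```

```text
time_s: 16.6
tool_pos: [0.5504, 0.1196, 0.0192]
tool_rot: [0.0, 0.993, 0.122, 0.001]
ft_force: [-3.7, -0.5, 13.9]
opening: 0.0243
finger_force: 71.1
```

```bash
python3 -m jog '0 0 .03 0 0 0 15;0 0 0 0 0 0 15;0 0 0 0 0 0 15'; python3 -m jog '0 0 -.06 0 0 0 38;0 0 0 0 0 0 38;0 0 0 0 0 0 38;0 0 -.3 0 0 0 38;0 0 -.6 0 0 0 38;0 0 -.9 0 0 0 50;-.1 .8 -.3 0 0 0 50;-.3 .9 0 0 0 0 50;-.3 .9 0 0 0 0 50;-.3 .9 0 0 0 0 50;-.3 .9 0 0 0 0 50;-.3 .9 0 0 0 0 50;0 0 0 0 0 0 50;0 0 0 0 0 0 50;0 0 0 0 0 0 50'
python3 - <<'E'
from h import *
w=env.get_image("wrist");cw=cam("wrist");a=env.get_image("top")
for h in holders(w,cw,300):print("w",*h)
for d in discs(a,cam("top"),30,50):print("t",*d)
for h in holders(a,cam("top"),50):print("t",*h)
go(441.9,-153.2,70,-20.5)
E
```

```text
time_s: 16.85
tool_pos: [0.5506, 0.1197, 0.0189]
tool_rot: [0.0, 0.993, 0.122, 0.001]
ft_force: [-6.2, -1.4, 24.8]
opening: 0.0245
finger_force: 71.9
time_s: 18.1
tool_pos: [0.5391, -0.1011, 0.1034]
tool_rot: [-0.0, 0.993, 0.122, 0.0]
ft_force: [-0.5, 1.1, 1.0]
opening: 0.0502
finger_force: 0.0
w [278. 299.] 439.6 -150.1 48.5 45.6 -25.4
w [457. 236.] 543.4 -299.2 40.5 39.9 8.5
w [488. 152.] 625.5 -289.6 52.9 40.7 -9.6
w [  5. 122.] 551.2 108.1 41.5 11.2 0.9
t [333.8 264.3] 51 [ 439.2 -151.1]
t [197.9 225.3] 59 [530.9 181. ]
t [223.  218.1] 54 [549.4 120.1]
t [332. 264.] 439.5 -151.0 39.9 39.7 -21.4
t [223. 219.] 548.2 120.2 38.7 37.4 13.7
t18.2 TCP [539.3 -99.7 103.3] psi 14.1 tilt 0.0 F [-0.2  0.2  0.9] open 49.6 gf 0.0
rz 5.77  dx -1.81 dy 2.11 dz 0.83
```

```bash
python3 -m jog '0 0 0 0 0 .97 50;0 0 0 0 0 .97 50;0 0 0 0 0 .97 50;0 0 0 0 0 .97 50;0 0 0 0 0 .97 50;0 0 0 0 0 .97 50;-.45 .53 .2 0 0 0 50;-.45 .53 .2 0 0 0 50;-.45 .53 .2 0 0 0 50;-.46 .52 .2 0 0 0 50;0 0 0 0 0 0 50;0 0 0 0 0 0 50;0 0 0 0 0 0 50'
python3 - <<'E'
from h import *
w=env.get_image("wrist");cw=cam("wrist")
for d in discs(w,cw):print("w",*d)
for h in holders(w,cw,300):print("w",*h)
go(441.9,-153.2,13.5,-21)
E
```

```text
time_s: 19.28
tool_pos: [0.4424, -0.1532, 0.0714]
tool_rot: [-0.0, 0.984, -0.18, 0.001]
ft_force: [0.8, -0.5, -0.5]
opening: 0.0499
finger_force: 0.0
w [249.9 220.1] 748 [ 441.7 -152.2]
w [471.1 170.9] 819 [ 422.4 -300.5]
w [250. 210.] 440.4 -151.8 40.3 41.3 -21.4
w [456. 167.] 417.6 -304.3 47.6 41.0 36.3
w [411.  10.] 525.9 -295.8 49.8 21.0 -19.3
t19.3 TCP [ 442.8 -153.1   71.4] psi -20.8 tilt 0.1 F [ 0.8 -0.1 -0.2] open 50.0 gf 0.0
rz 0.04  dx -0.02 dy 0.01 dz 1.45
```

```bash
python3 -m jog '-.02 0 .7 0 0 0 50;0 0 .5 0 0 0 50;0 0 .24 0 0 0 50;0 0 0 0 0 0 15;0 0 0 0 0 0 15;0 0 0 0 0 0 15;0 0 0 0 0 0 15;0 0 0 0 0 0 15' 60; python3 -m jog '0 0 -.3 0 0 0 15;0 0 -.6 0 0 0 15;0 0 -.6 0 0 0 15;0 0 0 0 0 -.97 15;0 0 0 0 0 -.97 15;0 0 0 0 0 -.97 15;0 0 0 0 0 -.97 15;0 0 0 0 0 -.97 15;0 0 0 0 0 -.96 15;0 0 0 0 0 0 15;0 0 0 0 0 0 15'
python3 - <<'E'
from h import *
go(*tr(14,-62),70,TY)
E
```

```text
time_s: 20.0
tool_pos: [0.4413, -0.1542, 0.0143]
tool_rot: [0.0, 0.983, -0.181, 0.001]
ft_force: [0.8, -0.2, -0.5]
opening: 0.0248
finger_force: 58.9
time_s: 20.92
tool_pos: [0.4406, -0.1543, 0.0738]
tool_rot: [0.0, 0.993, 0.12, 0.0]
ft_force: [-1.0, -0.5, -0.3]
opening: 0.0244
finger_force: 59.0
t20.9 TCP [ 440.6 -154.3   73.8] psi 13.8 tilt 0.0 F [-1.  -0.5 -0.3] open 24.4 gf 59.0
rz -0.04  dx 4.30 dy -4.43 dz 0.09
```

```bash
python3 -m jog '.614 -.633 0 0 0 -.04 15;.614 -.633 0 0 0 0 15;.614 -.633 0 0 0 0 15;.614 -.633 0 0 0 0 15;.614 -.633 0 0 0 0 15;.614 -.633 0 0 0 0 15;.614 -.633 0 0 0 0 15;0 0 .4 0 0 0 15;0 0 .4 0 0 0 15;0 0 .1 0 0 0 15;0 0 0 0 0 0 15;0 0 0 0 0 0 15'
python3 - <<'E'
from h import *
go(*tr(14,-62),19,TY)
E
```

```text
time_s: 21.92
tool_pos: [0.5637, 0.0594, 0.0377]
tool_rot: [0.0, 0.992, 0.123, -0.0]
ft_force: [0.9, -0.4, -1.0]
opening: 0.0243
finger_force: 59.1
t21.9 TCP [563.7  59.4  37.7] psi 14.1 tilt 0.0 F [ 0.9 -0.4 -1. ] open 24.3 gf 59.1
rz 0.01  dx 0.02 dy 0.00 dz 0.47
```

```bash
python3 -m jog '.02 0 .15 0 0 0 15;0 0 .12 0 0 0 15;0 0 .08 0 0 0 15;0 0 .05 0 0 0 15;0 0 .04 0 0 0 15;0 0 .04 0 0 0 15;0 0 0 0 0 0 15;0 0 0 0 0 0 15'
```

```text
time_s: 22.58
tool_pos: [0.5645, 0.0599, 0.0198]
tool_rot: [0.0, 0.992, 0.123, 0.0]
ft_force: [-7.2, -1.7, 20.5]
opening: 0.0246
finger_force: 61.6
```

```bash
python3 -m jog '0 0 -.06 0 0 0 38;0 0 0 0 0 0 38;0 0 0 0 0 0 38;0 0 -.3 0 0 0 38;0 0 -.6 0 0 0 38;0 0 -.8 0 0 0 50;-.1 .8 0 0 0 0 50;-.3 .93 0 0 0 0 50;-.3 .93 0 0 0 0 50;-.3 .93 0 0 0 0 50;-.3 .93 0 0 0 0 50;-.3 .93 0 0 0 0 50;-.3 .93 0 0 0 0 50;-.3 .93 0 0 0 0 50;-.3 .93 0 0 0 .97 50;0 0 0 0 0 0 50;0 0 0 0 0 0 50;0 0 0 0 0 0 50;0 0 0 0 0 0 50'
python3 - <<'E'
from h import *
w=env.get_image("wrist");cw=cam("wrist");a=env.get_image("top")
for d in discs(w,cw):print("w",*d)
for h in holders(w,cw,300):print("w",*h)
for h in holders(a,cam("top"),50):print("t",*h)
go(543.8,-300.8,65,8.2)
E
```

```text
time_s: 24.17
tool_pos: [0.5489, -0.2821, 0.0889]
tool_rot: [-0.0, 0.997, 0.074, 0.0]
ft_force: [0.5, 0.9, 0.3]
opening: 0.05
finger_force: 0.0
w [272.  219.7] 612 [ 543.5 -299.4]
w [279.4 104.3] 883 [ 625.4 -290.2]
w [249. 320.] 430.3 -295.3 30.9 41.7 31.9
w [271. 211.] 543.0 -299.9 42.5 40.1 8.4
w [277. 104.] 625.3 -290.5 40.4 40.1 -9.9
t [392. 273.] 419.7 -300.2 40.4 41.0 35.0
t [389. 228.] 532.6 -300.1 22.9 44.0 0.3
t [223. 219.] 548.0 120.4 38.9 37.9 13.9
t [245. 217.] 562.2 60.5 37.9 37.1 13.3
t [383. 193.] 623.9 -287.7 39.4 41.4 -2.0
t24.3 TCP [ 549.  -282.1   88.8] psi 8.5 tilt 0.0 F [-0.3  0.8  1.1] open 49.9 gf 0.0
rz 0.06  dx -0.19 dy 0.44 dz 0.60
```

```bash
python3 -m jog '-.19 .43 0 0 0 .04 50;0 0 .6 0 0 0 50;0 0 .6 0 0 0 50;0 0 .4 0 0 0 50;0 0 .27 0 0 0 50;0 0 0 0 0 0 50;0 0 0 0 0 0 15;0 0 0 0 0 0 15;0 0 0 0 0 0 15;0 0 0 0 0 0 15;0 0 0 0 0 0 15' 60; python3 -m jog '0 0 -.3 0 0 0 15;0 0 -.6 0 0 0 15;0 0 -.6 0 0 -.97 15;0 0 0 0 0 0 15;0 0 0 0 0 0 15'
python3 - <<'E'
from h import *
go(*tr(-48,62),80,TY)
E
```

```text
time_s: 25.18
tool_pos: [0.5444, -0.3023, 0.0151]
tool_rot: [0.0, 0.997, 0.071, 0.001]
ft_force: [-0.4, 1.3, 6.9]
opening: 0.0241
finger_force: 60.3
time_s: 25.6
tool_pos: [0.5446, -0.3028, 0.0762]
tool_rot: [0.001, 0.993, 0.121, 0.002]
ft_force: [0.0, -0.5, 0.2]
opening: 0.0246
finger_force: 59.4
t25.6 TCP [ 544.6 -302.8   76.2] psi 13.9 tilt 0.2 F [ 0.  -0.5  0.2] open 24.6 gf 59.4
rz -0.01  dx 1.12 dy -11.77 dz -0.10
```

```bash
python3 -m jog '.086 -.9 -.1 0 0 0 15;.086 -.906 0 0 0 0 15;.086 -.906 0 0 0 0 15;.086 -.906 0 0 0 0 15;.086 -.906 0 0 0 0 15;.086 -.906 0 0 0 0 15;.086 -.906 0 0 0 0 15;.086 -.906 0 0 0 0 15;.086 -.906 0 0 0 0 15;.086 -.906 0 0 0 0 15;.086 -.906 0 0 0 0 15;.086 -.906 0 0 0 0 15;.086 -.906 0 0 0 0 15;0 0 .4 0 0 0 15;0 0 .4 0 0 0 15;0 0 .2 0 0 0 15;0 0 0 0 0 0 15;0 0 0 0 0 0 15'
python3 - <<'E'
from h import *
go(*tr(-48,62),21,TY)
E
```

```text
time_s: 27.1
tool_pos: [0.4729, 0.1649, 0.0374]
tool_rot: [0.0, 0.993, 0.121, -0.001]
ft_force: [0.3, 1.3, -0.0]
opening: 0.0241
finger_force: 59.5
t27.1 TCP [472.9 164.9  37.4] psi 13.9 tilt 0.1 F [ 0.3  1.3 -0. ] open 24.1 gf 59.5
rz -0.02  dx 0.03 dy 0.01 dz 0.41
```

```bash
python3 -m jog '.03 0.01 .12 0 0 0 15;0 0 .12 0 0 0 15;0 0 .08 0 0 0 15;0 0 .05 0 0 0 15;0 0 .04 0 0 0 15;0 0 .04 0 0 0 15;0 0 0 0 0 0 15;0 0 0 0 0 0 15'
```

```text
time_s: 27.77
tool_pos: [0.4746, 0.1654, 0.021]
tool_rot: [0.0, 0.993, 0.121, 0.0]
ft_force: [-5.2, -2.5, 21.3]
opening: 0.0241
finger_force: 62.0
```

```bash
python3 -m jog '0 0 -.06 0 0 0 38;0 0 0 0 0 0 38;0 0 0 0 0 0 38;0 0 -.3 0 0 0 38;0 0 -.6 0 0 0 38;0 0 -.8 0 0 0 50;.08 .9 0 0 0 .8 50;.3 .9 0 0 0 .8 50;.3 .9 0 0 0 .8 50;.3 .9 0 0 0 .8 50;.3 .9 0 0 0 .8 50;.3 .9 0 0 0 0 50;.3 .9 0 0 0 0 50;.3 .9 0 0 0 0 50;.3 .9 0 0 0 0 50;.3 .9 0 0 0 0 50;.3 .9 0 0 0 0 50;.3 .9 0 0 0 0 50;0 0 0 0 0 0 50;0 0 0 0 0 0 50'
python3 - <<'E'
from h import *
w=env.get_image("wrist");cw=cam("wrist");a=env.get_image("top")
for d in discs(w,cw):print("w",*d)
for h in holders(w,cw,300):print("w",*h)
for h in holders(a,cam("top"),50):print("t",*h)
go(625.8,-290.3,65,-9.9)
E
```

```text
time_s: 29.43
tool_pos: [0.5769, -0.2765, 0.0894]
tool_rot: [0.001, 0.996, -0.09, -0.0]
ft_force: [0.1, 0.7, -0.2]
opening: 0.0498
finger_force: 0.0
w [257.2 140.3] 803 [ 626.  -287.1]
w [257. 136.] 625.8 -287.2 40.6 40.0 -10.0
t [392. 273.] 419.5 -300.7 40.5 41.2 36.7
t [222. 219.] 548.2 120.2 38.7 37.4 13.7
t [246. 217.] 562.4 60.2 37.9 37.4 13.8
t29.5 TCP [ 577.6 -272.1   89.6] psi -10.0 tilt 0.1 F [-0.7  0.5 -0.5] open 50.1 gf 0.0
rz -0.02  dx 1.27 dy 0.24 dz 0.62
```

```bash
python3 -m jog '.6 .12 .2 0 0 0 50;.65 .12 .2 0 0 0 50;0 0 .22 0 0 0 50;0 0 0 0 0 0 50;0 0 0 0 0 0 50;0 0 0 0 0 0 50'
python3 - <<'E'
from h import *
w=env.get_image("wrist");cw=cam("wrist")
for d in discs(w,cw):print("w",*d)
for h in holders(w,cw,300):print("w",*h)
go(625.8,-290,14,-10)
E
```

```text
time_s: 30.03
tool_pos: [0.6249, -0.2899, 0.0657]
tool_rot: [-0.0, 0.996, -0.087, -0.0]
ft_force: [0.2, 0.0, 0.1]
opening: 0.0499
finger_force: 0.0
w [251.3 219.7] 793 [ 626.1 -291.2]
w [251. 211.] 624.2 -291.0 40.3 40.5 -9.9
t30.1 TCP [ 625.  -290.4   66. ] psi -10.0 tilt 0.0 F [-0.4  0.2  0.3] open 49.9 gf 0.0
rz 0.00  dx 0.02 dy -0.01 dz 1.30
```

```bash
python3 -m jog '.01 .02 .6 0 0 0 50;0 0 .5 0 0 0 50;0 0 .2 0 0 0 50;0 0 0 0 0 0 50;0 0 0 0 0 0 15;0 0 0 0 0 0 15;0 0 0 0 0 0 15;0 0 0 0 0 0 15;0 0 0 0 0 0 15' 60; python3 -m jog '0 0 -.3 0 0 0 15;0 0 -.6 0 0 0 15;0 0 -.6 0 0 -.8 15;0 0 0 0 0 -.8 15;0 0 0 0 0 -.8 15;0 0 0 0 0 -.8 15;0 0 0 0 0 -.8 15;0 0 0 0 0 0 15;0 0 0 0 0 0 15'
python3 - <<'E'
from h import *
go(*tr(-48,0),80,TY)
E
```

```text
time_s: 30.83
tool_pos: [0.6267, -0.2924, 0.0152]
tool_rot: [0.0, 0.996, -0.088, 0.001]
ft_force: [-0.9, 0.2, 7.2]
opening: 0.0244
finger_force: 60.4
time_s: 31.58
tool_pos: [0.6257, -0.2923, 0.0742]
tool_rot: [0.0, 0.993, 0.12, 0.0]
ft_force: [1.1, 1.0, -1.4]
opening: 0.0239
finger_force: 59.5
t31.6 TCP [ 625.7 -292.3   74.2] psi 13.8 tilt 0.0 F [ 1.1  1.  -1.4] open 23.9 gf 59.5
rz -0.03  dx -0.91 dy -10.45 dz -0.14
```

```bash
python3 -m jog '-.076 -.87 -.15 0 0 -.03 15;-.076 -.871 0 0 0 0 15;-.076 -.871 0 0 0 0 15;-.076 -.871 0 0 0 0 15;-.076 -.871 0 0 0 0 15;-.076 -.871 0 0 0 0 15;-.076 -.871 0 0 0 0 15;-.076 -.871 0 0 0 0 15;-.076 -.871 0 0 0 0 15;-.076 -.871 0 0 0 0 15;-.076 -.871 0 0 0 0 15;-.074 -.871 0 0 0 0 15;0 0 .4 0 0 0 15;0 0 .4 0 0 0 15;0 0 .2 0 0 0 15;0 0 0 0 0 0 15;0 0 0 0 0 0 15'
python3 - <<'E'
from h import *
go(*tr(-48,0),21,TY)
E
```

```text
time_s: 33.0
tool_pos: [0.4883, 0.104, 0.0395]
tool_rot: [0.0, 0.993, 0.122, -0.0]
ft_force: [-0.1, 0.1, 0.7]
opening: 0.0246
finger_force: 59.5
t33.0 TCP [488.3 104.   39.5] psi 14.0 tilt 0.0 F [-0.1  0.1  0.7] open 24.6 gf 59.5
rz 0.00  dx 0.03 dy -0.01 dz 0.46
```

```bash
python3 -m jog '.03 -.01 .15 0 0 0 15;0 0 .12 0 0 0 15;0 0 .09 0 0 0 15;0 0 .06 0 0 0 15;0 0 .04 0 0 0 15;0 0 .04 0 0 0 15;0 0 0 0 0 0 15;0 0 0 0 0 0 15'
```

```text
time_s: 33.67
tool_pos: [0.4892, 0.1049, 0.021]
tool_rot: [0.0, 0.992, 0.123, 0.0]
ft_force: [-8.0, -2.8, 27.2]
opening: 0.0244
finger_force: 62.9
```

```bash
python3 -m jog '0 0 -.06 0 0 0 38;0 0 0 0 0 0 38;0 0 0 0 0 0 38;0 0 -.3 0 0 0 38;0 0 -.6 0 0 0 38;0 0 -.7 0 0 0 50;-.37 .86 0 0 0 0 50;-.37 .86 0 0 0 0 50;-.37 .86 0 0 0 0 50;-.37 .86 0 0 0 0 50;-.37 .86 0 0 0 0 50;-.37 .86 0 0 0 0 50;-.37 .86 0 0 0 0 50;-.37 .86 0 0 0 0 50;-.37 .86 0 0 0 0 50;-.37 .86 0 0 0 0 50;0 0 0 0 0 -.95 50;0 0 0 0 0 -.95 50;0 0 0 0 0 -.95 50;0 0 0 0 0 -.95 50'; python3 -m jog '0 0 0 0 0 0 50;0 0 0 0 0 0 50'
python3 - <<'E'
from h import *
w=env.get_image("wrist");cw=cam("wrist");a=env.get_image("top")
for d in discs(w,cw):print("w",*d)
for h in holders(w,cw,300):print("w",*h)
for h in holders(a,cam("top"),50):print("t",*h)
go(422,-302.5,65,36.7)
E
```

```text
time_s: 35.33
tool_pos: [0.4296, -0.2649, 0.0854]
tool_rot: [-0.0, 0.948, 0.319, -0.0]
ft_force: [-1.1, -0.8, -0.3]
opening: 0.0502
finger_force: 0.0
time_s: 35.5
tool_pos: [0.4297, -0.2646, 0.0855]
tool_rot: [-0.0, 0.949, 0.315, -0.0]
ft_force: [-0.8, -0.5, 0.8]
opening: 0.05
finger_force: 0.0
w [320.5 213.3] 653 [ 459.1 -307.2]
w [316. 205.] 459.2 -307.4 42.3 41.5 36.7
t [390. 254.] 465.0 -301.6 21.4 40.6 36.5
t [229. 244.] 487.4 105.1 39.0 38.8 14.7
t [223. 220.] 548.2 119.9 38.7 38.0 13.7
t [245. 217.] 562.2 60.8 37.2 36.9 14.8
t35.6 TCP [ 429.8 -264.5   85.6] psi 36.8 tilt 0.0 F [-0.1  0.7  0.2] open 50.2 gf 0.0
rz 0.01  dx -0.72 dy 0.64 dz 0.52
```

Holder F has been knocked to about (459,-307). I'll re-aim there.

```bash
python3 -m jog '-.02 .65 .2 0 0 0 50;-.03 .64 .3 0 0 0 50;0 0 0 0 0 0 50;0 0 0 0 0 0 50;0 0 0 0 0 0 50;0 0 0 0 0 0 50'
python3 - <<'E'
from h import *
w=env.get_image("wrist");cw=cam("wrist")
for d in discs(w,cw):print("w",*d)
for h in holders(w,cw,300):print("w",*h)
go(459.1,-307.5,14,36.7)
E
```

```text
time_s: 36.1
tool_pos: [0.459, -0.3061, 0.066]
tool_rot: [-0.0, 0.948, 0.317, -0.0]
ft_force: [0.1, 1.1, 0.8]
opening: 0.0501
finger_force: 0.0
w [251.3 221.9] 790 [ 459.4 -307.6]
w [251. 212.] 458.9 -308.1 42.9 40.3 37.0
t36.1 TCP [ 459.1 -306.2   66.1] psi 37.0 tilt 0.0 F [ 0.1 -0.1 -0. ] open 49.8 gf 0.0
rz 0.04  dx -0.02 dy 0.03 dz 1.30
```

```bash
python3 -m jog '-.01 .03 .6 0 0 0 50;0 0 .5 0 0 0 50;0 0 .2 0 0 0 50;0 0 0 0 0 0 50;0 0 0 0 0 0 15;0 0 0 0 0 0 15;0 0 0 0 0 0 15;0 0 0 0 0 0 15;0 0 0 0 0 0 15' 60; python3 -m jog '0 0 -.3 0 0 0 15;0 0 -.6 0 0 0 15;0 0 -.6 0 0 .96 15;0 0 0 0 0 .96 15;0 0 0 0 0 .96 15;0 0 0 0 0 .96 15;0 0 0 0 0 0 15;0 0 0 0 0 0 15'
python3 - <<'E'
from h import *
go(*tr(-48,-62),80,TY)
E
```

```text
time_s: 36.9
tool_pos: [0.4605, -0.3085, 0.0152]
tool_rot: [0.001, 0.948, 0.317, 0.001]
ft_force: [-1.4, 1.6, 6.9]
opening: 0.0241
finger_force: 59.8
time_s: 37.57
tool_pos: [0.4599, -0.3083, 0.0747]
tool_rot: [0.0, 0.992, 0.123, 0.0]
ft_force: [-0.8, -0.3, -0.8]
opening: 0.0244
finger_force: 59.0
t37.6 TCP [ 459.9 -308.3   74.7] psi 14.1 tilt 0.1 F [-0.8 -0.3 -0.8] open 24.4 gf 59.0
rz 0.01  dx 3.21 dy -8.29 dz -0.13
```

```bash
python3 -m jog '.321 -.829 -.1 0 0 0 15;.321 -.829 0 0 0 0 15;.321 -.829 0 0 0 0 15;.321 -.829 0 0 0 0 15;.321 -.829 0 0 0 0 15;.321 -.829 0 0 0 0 15;.321 -.829 0 0 0 0 15;.321 -.829 0 0 0 0 15;.321 -.829 0 0 0 0 15;.321 -.829 0 0 0 0 15;0 0 .4 0 0 0 15;0 0 .4 0 0 0 15;0 0 .2 0 0 0 15;0 0 0 0 0 0 15;0 0 0 0 0 0 15'
python3 - <<'E'
from h import *
go(*tr(-48,-62),21,TY)
E
```

```text
time_s: 38.82
tool_pos: [0.5044, 0.044, 0.0378]
tool_rot: [0.0, 0.993, 0.121, -0.001]
ft_force: [0.1, 0.5, 0.3]
opening: 0.0245
finger_force: 59.1
t38.8 TCP [504.4  44.   37.8] psi 13.9 tilt 0.1 F [0.1 0.5 0.3] open 24.5 gf 59.1
rz -0.01  dx 0.00 dy -0.01 dz 0.42
```

```bash
python3 -m jog '0 -.01 .13 0 0 0 15;0 0 .12 0 0 0 15;0 0 .08 0 0 0 15;0 0 .05 0 0 0 15;0 0 .04 0 0 0 15;0 0 .04 0 0 0 15;0 0 0 0 0 0 15;0 0 0 0 0 0 15'
```

```text
time_s: 39.48
tool_pos: [0.5045, 0.0447, 0.021]
tool_rot: [0.0, 0.993, 0.121, 0.0]
ft_force: [-8.1, -1.5, 27.0]
opening: 0.0242
finger_force: 62.3
```

```bash
python3 -m jog '0 0 -.06 0 0 0 38;0 0 0 0 0 0 38;0 0 0 0 0 0 38;0 0 -.3 0 0 0 38;0 0 -.6 0 0 0 38;0 0 -.9 0 0 0 50;-.35 -.75 -.7 0 0 0 50;-.35 -.8 -.7 0 0 0 50;0 0 0 0 0 0 50;0 0 0 0 0 0 50;0 0 0 0 0 0 50'
python3 - <<'E'
from h import *
w=env.get_image("wrist");cw=cam("wrist");b=env.get_image("side")
for d in discs(w,cw,36):
    q=d[2]-T0;a=np.radians(TY);print(d[0],(q@[np.cos(a),np.sin(a)]).round(1),(q@[-np.sin(a),np.cos(a)]).round(1))
cv2.imwrite("pics/f.png",np.hstack([w[:260,80:440],cv2.resize(b[90:230,180:330],None,fx=1.8,fy=1.857)]))
m=cv2.inRange(hsv(b),(100,130,40),(128,255,255))
for k in cv2.findContours(m,0,1)[0]:
    if cv2.contourArea(k)>60:print(cv2.approxPolyDP(k,3,True)[:,0].tolist())
t=np.radians(97);go(*tr(78-160*np.cos(t),0),47+160+40,TY)
E
```

```text
time_s: 40.4
tool_pos: [0.4649, 0.0951, 0.1465]
tool_rot: [0.0, 0.993, 0.121, 0.0]
ft_force: [0.6, 0.1, -0.5]
opening: 0.0497
finger_force: 0.0
[246.1 162.7] -49.3 -0.5
[315.9 161.9] -48.6 -62.0
[176.2 162.5] -49.0 61.1
[170.   88.7] 12.7 61.9
[320.   88.4] 12.7 -61.7
[246.3  86.7] 14.1 -1.0
[[246, 111], [242, 153], [276, 185], [284, 143]]
[[81, 109], [73, 116], [61, 113], [62, 124], [78, 124]]
t40.5 TCP [464.7  94.3 145.8] psi 13.8 tilt 0.1 F [-0.3 -0.7  0.2] open 49.9 gf 0.0
rz -0.03  dx 4.30 dy -0.10 dz -2.53
```

View pics/f.png

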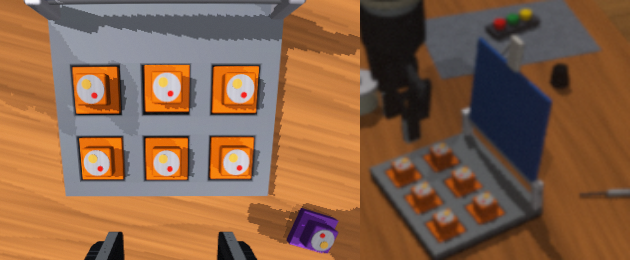

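All six holders sit flush with their discs up, in their recesses at crop (95–240, 90) and (95–237, 160). The cover is at about 97°. Next I'll approach the tab horizontally from the front, with the fingers straddling it.

```bash
python3 -m jog '0 -.1 -.6 0 0 -.03 50;0 0 -.53 0 0 0 50;.8 0 0 0 0 0 50;.8 0 0 0 0 0 50;.6 0 0 0 0 0 50;0 0 0 0 0 0 50;0 0 0 0 0 0 50'
python3 - <<'E'
from h import *
t=np.radians(97);go(*tr(78-160*np.cos(t),0),191,TY)
P=proj(cam("wrist"),[[*tr(78-158*np.cos(t),0)/1000,.204]]);w=env.get_image("wrist");cv2.imwrite("pics/w9.png",w)
m=cv2.inRange(hsv(w),(0,0,170),(179,60,255))
n,l,s,ce=cv2.connectedComponentsWithStats(m)
print(P,[(s[i].tolist(),ce[i].round()) for i in range(1,n) if s[i][4]>250])
E
```

```text
time_s: 41.08
tool_pos: [0.5498, 0.1199, 0.1901]
tool_rot: [0.0, 0.993, 0.122, -0.001]
ft_force: [-0.7, 0.1, 0.7]
opening: 0.0499
finger_force: 0.0
t41.1 TCP [549.8 119.9 190.1] psi 14.0 tilt 0.1 F [-0.7  0.1  0.7] open 49.9 gf 0.0
rz -0.00  dx 2.08 dy 0.01 dz -0.02
[[250.21739813  81.69840973]] [([217, 56, 64, 21, 1298], array([248.,  66.])), ([157, 125, 185, 129, 8847], array([255., 179.])), ([181, 169, 21, 20, 274], array([191., 179.])), ([241, 168, 21, 20, 277], array([251., 178.])), ([298, 169, 22, 20, 282], array([309., 179.])), ([0, 185, 35, 60, 1467], array([ 15., 217.]))]
```

View pics/w9.png

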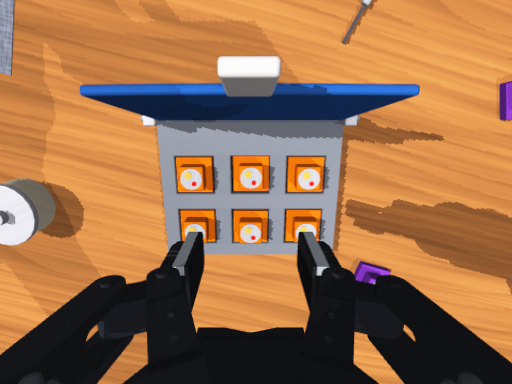

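The tab is at (249,70), centred between the fingers. I'll move forward and pinch it.

```bash
python3 -m jog '.6 0 0 0 0 0 50;.6 0 0 0 0 0 50;.5 0 0 0 0 0 50;.38 0 -.02 0 0 0 50;0 0 0 0 0 0 50;0 0 0 0 0 0 10;0 0 0 0 0 0 10;0 0 0 0 0 0 10;0 0 0 0 0 0 10;0 0 0 0 0 0 10' 60
python3 - <<'E'
from h import *
go(*tr(78-160*np.cos(np.radians(97)),0),191,TY)
r=160;Q=np.radians(np.arange(97,44,-4.0));Q=np.append(Q,np.radians(45))if Q[-1]>np.radians(45) else Q
P=np.c_[-r*np.cos(Q),r*np.sin(Q)]
for q,d in zip(Q[1:],np.diff(P,axis=0)/40):print("%.1f %.3f 0 %.3f"%(np.degrees(q),d[0],-d[1]))
E
```

```text
time_s: 41.97
tool_pos: [0.6288, 0.1402, 0.1926]
tool_rot: [0.0, 0.992, 0.122, -0.001]
ft_force: [-1.5, -1.0, -1.9]
opening: 0.0224
finger_force: 59.3
t42.0 TCP [628.8 140.2 192.6] psi 14.1 tilt 0.1 F [-1.5 -1.  -1.9] open 22.4 gf 59.3
rz 0.01  dx 0.04 dy 0.02 dz 0.04
93.0 -0.278 0 -0.024
89.0 -0.279 0 -0.005
85.0 -0.279 0 0.015
81.0 -0.277 0 0.034
77.0 -0.274 0 0.053
73.0 -0.270 0 0.072
69.0 -0.264 0 0.091
65.0 -0.257 0 0.109
61.0 -0.249 0 0.127
57.0 -0.239 0 0.144
53.0 -0.229 0 0.160
49.0 -0.217 0 0.176
45.0 -0.204 0 0.190
```

```bash
python3 -m jog '-.278 0 -.024 0 0 0 10;-.279 0 -.005 0 0 0 10;-.279 0 .015 0 0 0 10;-.277 0 .034 0 0 0 10;-.274 0 .053 0 0 0 10;-.27 0 .072 0 0 0 10;-.264 0 .091 0 0 0 10;-.257 0 .109 0 0 0 10;-.249 0 .127 0 0 0 10;-.239 0 .144 0 0 0 10;-.229 0 .16 0 0 0 10;-.217 0 .176 0 0 0 10;-.204 0 .19 0 0 0 10;0 0 0 0 0 0 10;0 0 0 0 0 0 10'
python3 - <<'E'
from h import *
s,p,_=pose();a=np.radians(TY);x=(p[:2]-tr(78,0))@[np.cos(a),np.sin(a)]
print(s["opening"],x,p[2],s["ft_force"])
b=env.get_image("side");m=cv2.inRange(hsv(b),(100,130,40),(128,255,255))
for k in cv2.findContours(m,0,1)[0]:
    if cv2.contourArea(k)>60:print(cv2.approxPolyDP(k,3,True)[:,0].tolist())
coverpred((41,43,45,47,49))
go(*tr(78-160*np.cos(np.pi/4),0),47+160*np.sin(np.pi/4)-15)
E
```

```text
time_s: 43.22
tool_pos: [0.5001, 0.108, 0.1477]
tool_rot: [0.001, 0.992, 0.123, -0.0]
ft_force: [-6.6, -3.5, 10.8]
opening: 0.0222
finger_force: 67.8
0.02224286205489036 -114.70867765630204 147.71396009004135 [-6.55123408 -3.49191322 10.76213888]
[[228, 145], [244, 168], [268, 183]]
[[81, 109], [70, 117], [62, 113], [62, 124], [80, 123]]
41 side [[242.0, 176.0], [206.0, 138.0], [211.0, 151.0], [217.0, 154.0]] top [[264.0, 219.0], [186.0, 237.0], [228.0, 240.0], [226.0, 234.0]]
43 side [[243.0, 175.0], [207.0, 136.0], [212.0, 149.0], [218.0, 152.0]] top [[263.0, 217.0], [186.0, 236.0], [227.0, 238.0], [226.0, 232.0]]
45 side [[244.0, 173.0], [208.0, 135.0], [213.0, 147.0], [219.0, 150.0]] top [[263.0, 216.0], [185.0, 234.0], [227.0, 236.0], [226.0, 231.0]]
47 side [[245.0, 172.0], [209.0, 133.0], [215.0, 145.0], [221.0, 148.0]] top [[263.0, 214.0], [185.0, 232.0], [226.0, 234.0], [225.0, 229.0]]
49 side [[247.0, 170.0], [210.0, 132.0], [217.0, 143.0], [222.0, 146.0]] top [[262.0, 213.0], [184.0, 231.0], [226.0, 232.0], [225.0, 227.0]]
t43.3 TCP [500.2 108.1 147.8] psi 14.1 tilt 0.1 F [-7.3 -4.6  9.7] open 22.7 gf 67.9
rz -0.00  dx 0.04 dy 0.02 dz 0.07
```

The grip held throughout, and the geometry gives about 45°. I'll release, retreat and measure.

```bash
python3 -m jog '0 0 0 0 0 0 50;0 0 0 0 0 0 50;0 0 0 0 0 0 50;0 0 0 0 0 0 50;0 0 -.6 0 0 0 50;0 0 -.9 0 0 0 50;0 .9 -.3 0 0 0 50;0 .95 0 0 0 0 50;0 .95 0 0 0 0 50;0 .95 0 0 0 0 50;0 .95 0 0 0 0 50;0 .95 0 0 0 0 50;0 .95 0 0 0 0 50;0 .95 0 0 0 0 50;0 .95 0 0 0 0 50;0 0 0 0 0 0 50;0 0 0 0 0 0 50;0 0 0 0 0 0 50'
python3 - <<'E'
from h import *
a,b=env.get_image("top"),env.get_image("side");cv2.imwrite("pics/e.png",np.hstack([cv2.resize(a[140:300,100:300],None,fx=2,fy=2),cv2.resize(b[90:250,150:330],None,fx=2,fy=2)]))
for im in(a,b):
    m=cv2.inRange(hsv(im),(98,110,30),(130,255,255))
    for k in cv2.findContours(m,0,1)[0]:
        if cv2.contourArea(k)>200:print(cv2.boundingRect(k),cv2.approxPolyDP(k,3,True)[:,0].tolist())
    m=cv2.inRange(hsv(im),(0,0,130),(179,60,255));n,l,s,ce=cv2.connectedComponentsWithStats(m)
    print([(s[i][4],ce[i].round(1).tolist()) for i in range(1,n) if s[i][4]>30 and 170<ce[i][0]<280 and 120<ce[i][1]<270])
E
```

```text
time_s: 44.77
tool_pos: [0.5838, -0.2206, 0.2186]
tool_rot: [-0.0, 0.992, 0.122, -0.0]
ft_force: [0.1, 0.7, 1.0]
opening: 0.0501
finger_force: 0.0
(5, 364, 37, 20) [[6, 368], [5, 383], [10, 383], [17, 371], [28, 376], [28, 383], [40, 383], [38, 366], [12, 364]]
(194, 186, 68, 43) [[252, 187], [227, 191], [233, 195], [225, 203], [199, 204], [195, 209], [198, 224], [194, 227], [261, 213]]
[(np.int32(80), [256.3, 128.7]), (np.int32(32), [254.5, 183.5]), (np.int32(114), [216.7, 191.9]), (np.int32(31), [178.1, 200.9]), (np.int32(1011), [225.0, 246.0]), (np.int32(47), [254.1, 237.5]), (np.int32(47), [229.2, 243.8]), (np.int32(49), [203.8, 249.5])]
(212, 133, 62, 55) [[212, 133], [231, 148], [245, 169], [273, 187], [240, 153]]
(61, 107, 22, 21) [[79, 107], [72, 116], [61, 111], [65, 127], [81, 123]]
[(np.int32(248), [177.1, 133.8]), (np.int32(47), [215.7, 246.0])]
```

View pics/e.png

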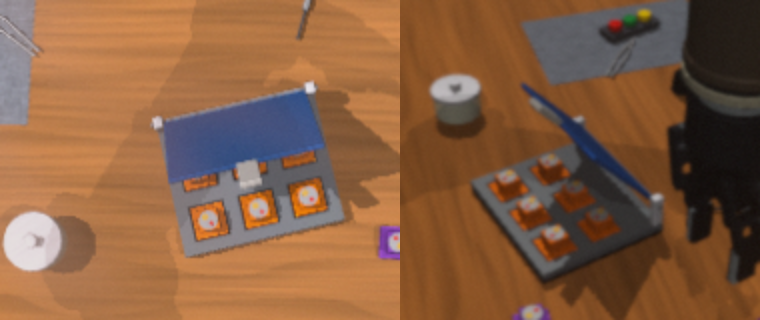

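The cover stands half open over six seated holders, and the jar, tools and purple pieces haven't moved. Now I'll pin down the angle from the panel's free-edge corners and the tab.

Run:
```python
from h import *
import h
a,b=env.get_image("top"),env.get_image("side")
h.T0=np.array([533.6,117.2]);h.TY=14.13
def pts(q):
    t=np.radians(q);o=[]
    for r,y,n in((132,-88,3),(132,-88,-3),(132,88,3),(132,88,-3),(172,0,4),(172,0,-4),(132,0,4)):
        o.append([*h.tr(78-r*np.cos(t)+n*np.sin(t),y)/1000,(47+r*np.sin(t)+n*np.cos(t))/1000])
    return o
for q in(42,45,48,51):print(q,"T",proj(cam("top"),pts(q)).round(1).tolist(),"\n   S",proj(cam("side"),pts(q)).round(1).tolist())
A=cv2.resize(a[195:245,175:275],None,fx=7,fy=7,interpolation=2);B=cv2.resize(b[125:195,190:290],None,fx=7,fy=7,interpolation=2)[:]
cv2.imwrite("pics/z.png",cv2.resize(np.vstack([A,B[:490]])[:840],None,fx=.7,fy=.7))
```

```text
42 T [[262.9, 218.1], [263.2, 220.1], [185.3, 236.5], [185.9, 238.4], [226.8, 239.2], [227.5, 241.8], [224.1, 227.0]] 
   S [[242.0, 174.4], [240.5, 176.6], [205.8, 136.1], [204.5, 138.1], [211.2, 148.5], [209.2, 151.4], [223.2, 153.9]]
45 T [[262.4, 215.7], [262.8, 217.8], [184.5, 234.2], [185.2, 236.2], [226.0, 236.1], [226.7, 238.8], [223.5, 224.6]] 
   S [[243.9, 172.0], [242.2, 174.1], [207.4, 133.9], [206.0, 135.8], [213.4, 145.4], [211.4, 148.2], [224.9, 151.6]]
48 T [[262.0, 213.2], [262.4, 215.4], [183.8, 231.7], [184.4, 233.8], [225.2, 232.8], [226.0, 235.7], [222.9, 222.1]] 
   S [[245.8, 169.6], [244.1, 171.7], [209.1, 131.7], [207.6, 133.6], [215.9, 142.3], [213.7, 145.0], [226.7, 149.3]]
51 T [[261.5, 210.6], [261.9, 212.9], [183.0, 229.1], [183.7, 231.4], [224.4, 229.3], [225.1, 232.4], [222.3, 219.5]] 
   S [[247.9, 167.3], [246.1, 169.3], [210.9, 129.6], [209.4, 131.4], [218.5, 139.3], [216.2, 142.0], [228.7, 147.1]]
```

View pics/z.png

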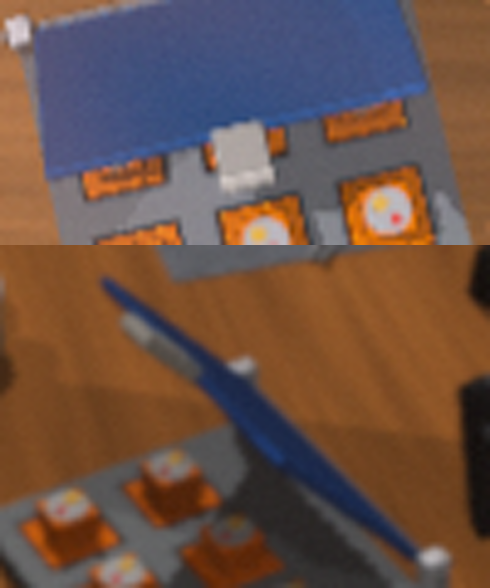

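Both views put the cover at about 49–50°, so the tab slid a little in the pads. I'll press the tab's end down with shut fingertips to bring it to 45°: the end corner should be at z≈171 mm.

Run:
```python
from h import *
go(*tr(78-113,0),171.4,TY)
```

```text
t45.0 TCP [ 584.1 -219.5  219.3] psi 14.2 tilt 0.0 F [-0.2  1.   0. ] open 49.7 gf 0.0
rz 0.03  dx -0.01 dy -8.44 dz 1.20
```

```bash
python3 -m jog '0 -.84 0 0 0 0 0;0 -.84 0 0 0 0 0;0 -.84 0 0 0 0 0;0 -.84 0 0 0 0 0;0 -.84 0 0 0 0 0;0 -.84 0 0 0 0 0;0 -.84 0 0 0 0 0;0 -.84 0 0 0 0 0;0 -.84 0 0 0 0 0;0 -.84 0 0 0 0 0;0 0 0 0 0 0 0;0 0 .3 0 0 0 0;0 0 .3 0 0 0 0;0 0 .2 0 0 0 0;0 0 .1 0 0 0 0;0 0 .1 0 0 0 0;0 0 .1 0 0 0 0;0 0 .1 0 0 0 0;0 0 0 0 0 0 0;0 0 0 0 0 0 0' 30
cat >> h.py <<'E'
def zoom(f):
    b=env.get_image("side");a=env.get_image("top")
    A=cv2.resize(a[195:245,175:275],None,fx=4.9,fy=4.9,interpolation=2);B=cv2.resize(b[125:195,190:290],None,fx=4.9,fy=4.9,interpolation=2)
    cv2.imwrite(f,np.vstack([A,B]))
E
python3 - <<'E'
from h import *
go(*tr(78-113,0),171.4,TY);zoom("pics/z2.png")
E
```

```text
time_s: 46.63
tool_pos: [0.5016, 0.1047, 0.1714]
tool_rot: [0.0, 0.992, 0.123, -0.0]
ft_force: [-0.0, -0.4, 0.3]
opening: 0.0001
finger_force: 0.2
t46.6 TCP [501.6 104.7 171.4] psi 14.1 tilt 0.0 F [-0.  -0.4  0.3] open 0.1 gf 0.2
rz 0.01  dx 0.03 dy -0.07 dz 0.00
```

View pics/z2.png

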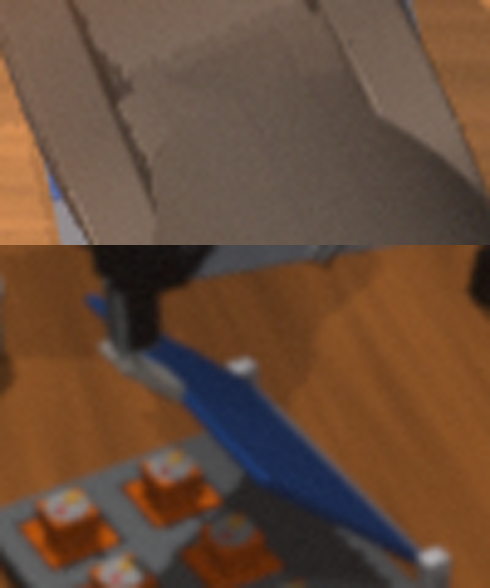

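The tab was pressed down and the far corner is now at (208,135) in side pixels. I'll retreat and check numerically with the same mask used at the 49–50° reading.

```bash
python3 -m jog '0 0 -.6 0 0 0 0;0 .5 -.6 0 0 0 0;0 .95 0 0 0 0 0;0 .95 0 0 0 0 0;0 .95 0 0 0 0 0;0 .95 0 0 0 0 0;0 .95 0 0 0 0 0;0 .95 0 0 0 0 0;0 .95 0 0 0 0 0;0 .95 0 0 0 0 20;0 0 0 0 0 0 20;0 0 0 0 0 0 20'
python3 - <<'E'
from h import *
import h
from scipy.optimize import minimize_scalar
h.T0=np.array([533.6,117.2]);h.TY=14.13
c=cam("top");d=cam("side")
def P(q,r,y,n):
    t=np.radians(q);return [*h.tr(78-r*np.cos(t)+n*np.sin(t),y)/1000,(47+r*np.sin(t)+n*np.cos(t))/1000]
def edge(im):
    """free edge of the blue panel in top view: lowest blue row per column, away from the tab"""
    H=hsv(im);m=cv2.inRange(H,(100,120,30),(128,255,255));o=[]
    for x in list(range(190,212))+list(range(236,260)):
        y=np.where(m[180:250,x])[0]
        if len(y):o.append((x,180+y.max()+.5))
    return np.array(o)
def ang(im):
    E=edge(im);f=lambda q:np.median(np.abs(E[:,1]-np.interp(E[:,0],*np.array(proj(c,[P(q,132,88,-3),P(q,132,-88,-3)])).T)))
    return min((f(q),q) for q in np.arange(38,58,.25)),np.polyfit(*E.T,1)
a,b=env.get_image("top"),env.get_image("side");cv2.imwrite("pics/top_end.png",a);cv2.imwrite("pics/side_end.png",b)
print(ang(a))
m=cv2.inRange(hsv(b),(98,110,30),(130,255,255))
for k in cv2.findContours(m,0,1)[0]:
    if 150<cv2.boundingRect(k)[0]<280 and cv2.contourArea(k)>100:print(cv2.approxPolyDP(k,2,True)[:,0].tolist())
# tab: grey-white blob in top, end row at tab columns
g=hsv(a)
for x in(221,223,225,227):
    col=g[215:250,x];print(x,[(int(v[1]),int(v[2])) for v in col[::2]])
for q in(42,45,48):print(q,proj(c,[P(q,172,0,4),P(q,172,0,-4)]).round(1).tolist(),proj(d,[P(q,132,88,3),P(q,132,88,-3)]).round(1).tolist())
E
```

```text
time_s: 47.73
tool_pos: [0.581, -0.2128, 0.2186]
tool_rot: [0.0, 0.993, 0.12, -0.0]
ft_force: [0.8, 0.4, -0.2]
opening: 0.0201
finger_force: 0.0
((np.float64(0.29527839066170714), np.float64(46.0)), array([-2.11684471e-01,  2.72998311e+02]))
[[210, 137], [227, 151], [228, 157], [242, 173], [273, 188], [240, 153]]
221 [(149, 135), (149, 135), (162, 132), (156, 132), (158, 132), (39, 158), (17, 181), (18, 184), (18, 182), (15, 182), (18, 198), (13, 158), (157, 200), (220, 217), (219, 221), (195, 144), (141, 105), (52, 94)]
223 [(145, 137), (151, 132), (154, 136), (151, 135), (158, 134), (10, 153), (14, 181), (15, 181), (17, 182), (18, 183), (18, 181), (17, 191), (80, 168), (224, 222), (210, 210), (219, 218), (226, 214), (227, 227)]
225 [(148, 134), (153, 133), (161, 133), (164, 134), (158, 134), (7, 174), (18, 181), (18, 182), (17, 181), (15, 181), (17, 181), (17, 194), (96, 170), (101, 152), (17, 192), (8, 189), (158, 226), (234, 226)]
227 [(145, 135), (155, 132), (152, 136), (158, 136), (136, 122), (17, 180), (16, 180), (17, 182), (16, 177), (17, 180), (15, 184), (17, 178), (107, 143), (131, 208), (164, 229), (15, 191), (11, 192), (194, 220)]
42 [[226.8, 239.2], [227.5, 241.8]] [[205.8, 136.1], [204.5, 138.1]]
45 [[226.0, 236.1], [226.7, 238.8]] [[207.4, 133.9], [206.0, 135.8]]
48 [[225.2, 232.8], [226.0, 235.7]] [[209.1, 131.7], [207.6, 133.6]]
```

All three estimates agree on about 45°: panel edge 46°, tab end 45°, side corner 45°. The robot is clear of everything, so I'm handing in.

```bash
python3 -c "
from station import env
print(env.finish_job())"
```

```text
the job is handed in; nothing more can be done
None
```

The job is handed in: all six orange holders are pressed flush, movement side up, in their own recesses, and the cover stands at about 45° (45–46° measured), with the jar, both tools and the purple look-alikes left alone.

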